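# Fish out the incubator cover and clip it on

## Task

The cover of the dry-block incubator has slid under the fixed clear splash guard. Draw it out with the hooked rod, keeping the gripper and arm off the cover until it lies fully clear of the guard, and lay the rod back down flat on the bench. Then set the cover over the incubator's well and press it straight down with the gripper until both clips snap under the rim and it sits flush and level, leaving the bottle, the tube rack and the jar standing where they are.

Things in the scene. Friction and masses are not known exactly. Their poses are not given: they have to be found in the camera images.
- guard_mouth (a point): Mouth of the fixed clear acrylic splash guard, a low shelf 380 (x) by 220 (y) mm: point at bench level, middle of its open -y edge, axes parallel to the world's; the guard extends 220 mm to +y and 190 mm to either side in x. Open along the whole -y side but for a 12 mm steel post at each corner. The cover starts wholly under it, about 80 to 125 mm inside the mouth.
- guard_roof (a point): Centre of the underside of the guard's clear roof, 104 mm above the bench. The roof is 8 mm thick, with a steel bar along the open edge up to 118 mm. Walls 6 mm thick close the +y and -x sides; the +x side is open between two posts.
- cover_grip (a point): Light grey plastic cover, loose, standing right way up: 122 (its x, over the clips) by 83 (its y) by 76 mm tall, about 0.24 kg. In the middle of its plate stands a grip blade 50 mm long (x), 14 mm thick (y), 36 mm tall; this point is the blade's centre, 58 mm above the bench as it stands; z up. Pulled by the blade, the cover slides upright along the bench.
- cover_plate (a point): Centre of the underside of the cover's plate (112 by 83 by 6 mm), 24 mm below the blade's centre; beside the blade its top is free for fingertips to push on. Skirts 34 mm deep hang under both long sides, inner faces 77 mm apart; it stands on them. At each x end a sprung rigid clip arm 36 mm wide reaches 32 mm below this point, with an inward barb and lead-in ramp near its foot.
- well_rim (a point): Centre of the flat top of the incubator's fixed light grey well, 96 (x) by 71 (y) mm, full of vials, 85 mm above the bench; z up, x along the well's long side, where the cover's x must lie, either way round. At both x ends a rounded bead stands out 7 mm, its middle 12 mm below the top. Home: plate underside on the well's top, blade centre 24 mm above this point.
- incubator_top (a point): Centre of the top of the incubator's white body, fixed, 200 (x) by 150 (y) by 40 mm; the well's centre is 20 mm to +x of it. Set on the well, the cover first rests with its barbs on the beads, about 15 mm too high; about 9 to 20 N straight down snaps the clips past them. The skirts have 3 mm play on each side of the well.
- rod_grip (a point): Hooked rod lying on the bench, 0.16 kg: centre of its grey handle, 110 mm long (x), 22 mm wide, 28 mm tall, 14 mm above the bench as it lies; z up; balances within 40 mm of here. A 10 mm steel shaft runs level at this height along +x to a bend 220 mm from here, then 45 mm square to +y (centre lines; rounded end 5 mm farther).
- bottle_mid (a point): Brown reagent bottle, 56 mm diameter, 120 mm tall, standing by the incubator; this point is its centre, half-way up. Leave it.
- rack_mid (a point): White tube rack with capped tubes, 180 (x) by 60 (y) mm, 100 mm tall, standing by the incubator; this point is 30 mm above its foot. Leave it.
- jar_mid (a point): White jar, 48 mm diameter, 70 mm tall, standing under the guard on the -x side of the cover; this point is its centre, half-way up. Leave it.
Mind the look-alikes: they are no part of the job. Leave any blue look-alike of the part that bears cover_grip alone.

How it is judged:
By the outcome, as a careful person would: the job done as asked, in the order asked, and still so for the second after the job is handed in, with the robot touching nothing.
It also fails if it takes over 69 s, if anything falls off the work surface, if the arm or the gripper's body presses on something with over 40 N, if the wrist force passes 120 N, or if a joint passes its speed limit or range.

## Robot

A 7-joint arm with a two-finger parallel gripper is mounted at the origin on the work surface. World frame = base frame: x ahead of the robot, y to its left, z up, the work surface at z = 0. Lengths are in m, angles in rad, forces in N, time in s.
With the tool pointing down it reaches from about 0.425 to 0.875 m from the base axis. Payload 9.9 kg.
Tool frame: the origin (TCP) lies at the very end of the fingers, on their centre line; the grasp point (between the pads) lies 19 mm behind it; z points along the fingers, y is the line along which they close (so a half turn about z gives the same grasp; the last joint's range is limited). The gripper opens to 85 mm and grips with 20 to 120 N. Pads are 22 mm wide; open, the fingers measure 114 mm over their backs; the gripper's body (76 mm by 85 mm) begins 54 mm behind the grasp point. The pads swing forward as they close: fully open they stand 13 mm farther back than shut.
Start: joints at [1.185, 0.576, 0.025, 1.437, -0.015, 1.129, -0.057], TCP at [0.201, -0.644, 0.231] pointing down, gripper open.
Joint ranges: [-2.76, 2.76], [-0.34, 2.15], [-1.52, 1.57], [0.19, 2.46], [-1.09, 4.23], [0.17, 1.99], [-2.82, 2.82]. Speed limits (rad/s): [2.22, 2.22, 3.01, 3.01, 3.14, 3.14, 3.14].

## Interface

Orientations are given as a 3x3 rotation matrix whose columns are the frame's x, y, z axes.
In Python, from plant import manip gives the robot as it stands.
- The arm moves only by the tool arm_command, never from a script. Its argument "rows" is a list of rows, each an object of numbers: "tx", "ty", "tz": the shift along the tool's x, y, z in mm; "rx", "ry", "rz": the turn, a rotation vector about the tool's x, y, z in degrees; "gripper": the finger opening in mm, from 0 to 85.4. In form: [{"tx": .., "ty": .., "tz": .., "rx": .., "ry": .., "rz": .., "gripper": ..}, ...]. A call has exactly 10 rows; each row shifts and turns the commanded pose from where the row before left it, along the tool's axes as they then stand; what a row does not reach is not made up. A row lasts 1/10 s, in which the tool goes at most 50 mm and 8.59 degrees, less where a joint would pass 70% of its speed; a pose out of reach is approached as far as the arm can. A call with a gripper value outside its range is refused whole. The fingers move at their own pace and stop on an object; "force" is the grip in N (left out, the last holds). Time passes only in rows, so rows that do not move let the fingers close, or fill a call up. It gives the time, the measured TCP pose, the force, the opening and the grip force at its end, in the units of the state.
- manip.read_state(): the state, without advancing time (a new reading comes with each control period).
- manip.read_camera(name): name is "scene" or "top" or "wrist"; returns a dict with "color" (400x640x3 uint8, blue, green, red), "fx", "fy", "cx", "cy" (pixels), "eye" and "orientation" of the camera in the world. Camera axes: x right, y up, looking along -z (the intrinsics and any distortion apply to the point x, -y, -z); pixel columns grow to the right and rows downward; lengths in m; the calibration is good to about 2 mm. A picture is of the moment at which its call begins. There is no depth.
- manip.finish_job(): hands the job in; it is judged then, once.
Trained networks look in a picture, given as the dict that the camera call returned (one of the last four; its "shot" number tells which), for a name from the list of things; names that differ only in an ending like _2 or _b are one class to them, and where a whole thing is asked for, a point or a joint stands for the part that bears it (a point fixed in the world has none). Each returns a list of dicts, best first, with "score" (0 to 1); they miss things now and then, are a little off and sometimes report something else, mostly with a low value. They report only what shows in the picture. A call takes as long as a camera call. They do not tell look-alikes from the thing itself.
- manip.spot_in(label, picture): "rect" ([left, top, right, bottom] in pixels, round what is visible of it).
- manip.outline_of(label, picture): "mask" (400x640 bool, what is visible of it) and "rect" ([left, top, right, bottom] in pixels, round what is visible of it).
- manip.mark_of(label, picture): "at" ([column, row] in pixels: a listed point, or the origin of a listed thing).
The state is a dict: "t": time; "joints": joint angles; "dq": joint speeds; "joint_torque": joint torques, N m; "tool_pos": TCP position; "tcp_rot": TCP orientation; "wrist_force": force on the tool from outside, world axes, zero at the start; "moment": the same for the moment, N m; "finger_gap": finger opening in m; "grasp_force": force on a finger pad.
Only numpy, scipy, OpenCV 4.12 (cv2) and the standard library are available. Lean on these libraries where they do the work, as an engineer would, in place of code of your own. Each camera call takes 0.05 s, during which the arm holds its last target. There are 200 camera calls.

## Working session

There is one attempt and no reset: what is moved stays moved. The work goes in short steps, Python scripts to look and compute and a tool call to move; the robot and the scene stay as the last step left them, time stands still between calls to the robot, and variables do not carry over. Pictures are saved under pics/ and viewed, at most 10 in all, crops included, and the job is handed in when it is done.

Besides the shell and the picture viewer there is one more tool, called after ">>>" as name([rows], argument=value, ...), one row to a line, values as JSON. arm_command: Moves the arm, as the interface text tells. Its arguments: {"type":"object","properties":{"rows":{"type":"array","items":{"type":"object","properties":{"tx":{"type":"number"},"ty":{"type":"number"},"tz":{"type":"number"},"rx":{"type":"number"},"ry":{"type":"number"},"rz":{"type":"number"},"gripper":{"type":"number"}}}},"force":{"type":"number"}},"required":["rows"]}

```bash
mkdir -p pics; ls; cat > h.py <<'E'
import numpy as np, cv2
from plant import manip
def ray(p,uv):
    d=np.array([(uv[0]-p['cx'])/p['fx'],-(uv[1]-p['cy'])/p['fy'],-1.0])
    return np.array(p['eye']),np.array(p['orientation'])@d
def onz(p,uv,z):
    e,d=ray(p,uv); return e+d*(z-e[2])/d[2]
def proj(p,X):
    c=np.array(p['orientation']).T@(np.array(X)-p['eye']); return np.array([p['cx']+p['fx']*c[0]/-c[2],p['cy']-p['fy']*c[1]/-c[2]])
def tri(rs):
    A=np.zeros((3,3));b=np.zeros(3)
    for e,d in rs:
        d=d/np.linalg.norm(d);M=np.eye(3)-np.outer(d,d);A+=M;b+=M@e
    return np.linalg.solve(A,b)
Z=dict(guard_mouth=0,guard_roof=.104,cover_grip=.058,cover_plate=.034,well_rim=.085,incubator_top=.04,rod_grip=.014,bottle_mid=.06,rack_mid=.03,jar_mid=.035)
E
python3 - <<'E'
from h import *
P={}
for n in ['scene','top','wrist']:
    p=P[n]=manip.read_camera(n); cv2.imwrite(f'pics/{n}0.png',p['color']); print(n,[k for k in p],np.round(p['eye'],3))
for l in Z:
    for n in P:
        for m in manip.mark_of(l,P[n])[:3]:
            print(l,n,np.round(m['at'],1),round(m['score'],2),np.round(onz(P[n],m['at'],Z[l]),4))
print(manip.read_state())
E
```

```text
pics
scene ['color', 'fx', 'fy', 'cx', 'cy', 'eye', 'orientation', 'shot'] [ 1.147 -0.913  0.999]
top ['color', 'fx', 'fy', 'cx', 'cy', 'eye', 'orientation', 'shot'] [0.243 0.023 1.475]
wrist ['color', 'fx', 'fy', 'cx', 'cy', 'eye', 'orientation', 'shot'] [ 0.277 -0.621  0.373]
guard_roof scene [397.2 171.3] 0.84 [0.5417 0.2925 0.104 ]
guard_roof top [229.9 155.2] 0.93 [0.546  0.3013 0.104 ]
cover_grip scene [311.3 199.7] 0.71 [0.3727 0.071  0.058 ]
cover_grip scene [378.  133.2] 0.69 [0.3301 0.5337 0.058 ]
cover_grip scene [317.6 161.4] 0.66 [0.2608 0.2552 0.058 ]
cover_grip top [238.1 263.9] 0.98 [0.231  0.2695 0.058 ]
cover_grip top [155.4 223.9] 0.93 [0.3424 0.5203 0.058 ]
cover_grip top [311.4 215.3] 0.62 [0.3795 0.0585 0.058 ]
cover_plate scene [315.8 163.6] 0.77 [0.2414 0.2702 0.034 ]
cover_plate scene [406.3 194.4] 0.7 [0.582  0.2889 0.034 ]
cover_plate scene [376.2 142.3] 0.62 [0.3383 0.5097 0.034 ]
cover_plate top [310.5 212.7] 0.84 [0.3896 0.062  0.034 ]
cover_plate top [156.  229.8] 0.8 [0.3263 0.5256 0.034 ]
cover_plate top [239.8 260.1] 0.67 [0.2421 0.2691 0.034 ]
well_
[... 692 characters left out ...]
6710e-04, -1.16291252e-03,  5.45436349e-04, -6.81247636e-05,
        2.37355727e-03,  7.63875888e-04, -2.84896821e-04]), 'joint_torque': array([-9.86351915e-04, -7.65491724e+01,  2.24873431e+00, -2.86294234e+01,
        1.55608618e-02,  2.97711558e-03, -2.71091800e-06]), 'tool_pos': array([ 0.20067954, -0.64450224,  0.23131802]), 'tcp_rot': array([[ 9.54783715e-01,  2.97301289e-01,  3.84349178e-05],
       [ 2.97301290e-01, -9.54783714e-01, -4.46001983e-05],
       [ 2.34373371e-05,  5.40102937e-05, -9.99999998e-01]]), 'wrist_force': array([-0.18855696,  0.15337073,  0.22690087]), 'moment': array([-0.02091582, -0.01138535, -0.04076111]), 'grasp_force': 0.0, 'finger_gap': 0.08518347918360554}
```

View pictures.

View pics/scene0.png

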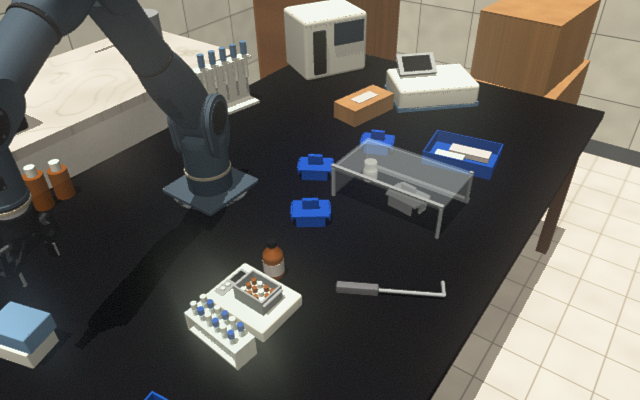

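View pics/top0.png

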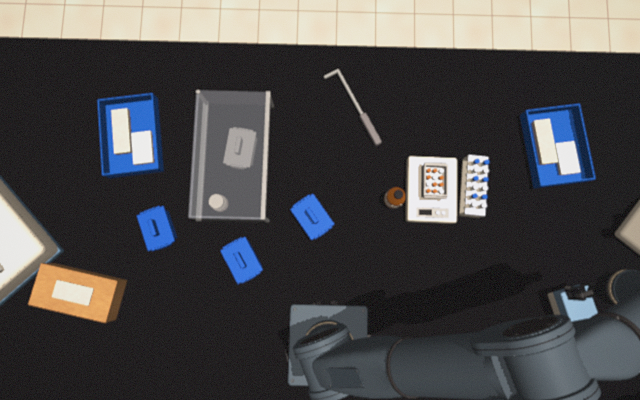

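The scene view shows the grey cover at about (405,195) under the guard and the jar at (370,170). The rod's handle is at (358,288), with its hook at (443,290). The three blue look-alikes at (316,168), (311,211) and (377,140) stay untouched. In the top view the cover is at (240,147), the rod runs from (371,128) to (338,70), and the well is at (434,181).

```bash
python3 - <<'E'
from h import *
S=manip.read_camera('scene');T=manip.read_camera('top')
a=T['color'][60:152,300:400]; b=T['color'][95:210,200:270]; c=T['color'][150:230,380:495]
f=lambda im,s:cv2.resize(im,None,fx=s,fy=s,interpolation=cv2.INTER_CUBIC)
a,b,c=f(a,4),f(b,5),f(c,3)
C=np.zeros((600,800,3),np.uint8)
C[:368,:400]=a; C[:575,400:750]=b; C[368:600,:345]=c[:232]
C=cv2.convertScaleAbs(C,alpha=1.2)
cv2.imwrite('pics/m.png',C)
for l,n in [('cover_grip',S),('cover_grip',T),('rod_grip',S),('rod_grip',T),('jar_mid',T),('jar_mid',S),('well_rim',T),('guard_mouth',T),('guard_mouth',S),('cover_plate',S)]:
    for m in manip.mark_of(l,n): print('mark',l,n['shot'],np.round(m['at'],1),round(m['score'],2),np.round(onz(n,m['at'],Z[l]),4))
for l in ['cover_grip','rod_grip','incubator_top']:
  for n in (S,T):
    for m in manip.outline_of(l,n):
        k=m['mask'];
        if k.sum()==0: continue
        r=cv2.minAreaRect(np.argwhere(k)[:,::-1].astype(np.float32)); print('out',l,n['shot'],round(m['score'],2),np.round(m['rect']),k.sum(),r)
E
```

```text
mark cover_grip 4 [405.2 187.2] 0.98 [0.575  0.2906 0.058 ]
mark cover_grip 4 [378.5 135.3] 0.88 [0.3395 0.5216 0.058 ]
mark cover_grip 4 [309.5 198.3] 0.87 [0.3639 0.0736 0.058 ]
mark cover_grip 4 [318.3 161.6] 0.86 [0.2635 0.2556 0.058 ]
mark cover_grip 5 [310.6 215. ] 0.95 [0.3803 0.0609 0.058 ]
mark cover_grip 5 [235.2 258.9] 0.71 [0.2453 0.2787 0.058 ]
mark rod_grip 4 [358.3 286.7] 0.9 [ 0.6626 -0.1134  0.014 ]
mark rod_grip 5 [368.2 130.2] 0.77 [ 0.6576 -0.112   0.014 ]
mark jar_mid 5 [368.8 131.1] 0.41 [ 0.6488 -0.1119  0.035 ]
mark jar_mid 4 [258.1 288.3] 0.34 [ 0.468  -0.2821  0.035 ]
mark well_rim 5 [438.2 181.2] 0.88 [ 0.4875 -0.3144  0.085 ]
mark guard_mouth 5 [392.6 195.8] 0.75 [ 0.4525 -0.192   0.    ]
mark cover_plate 4 [310.9 208.2] 0.92 [0.378  0.0609 0.034 ]
mark cover_plate 4 [375.7 140.8] 0.75 [0.3312 0.5179 0.034 ]
mark cover_plate 4 [408.7 196. ] 0.63 [0.5922 0.2857 0.034 ]
out cover_grip 4 0.81 [292. 196. 330. 226.] 980 ((311.0, 212.0), (28.0, 38.0), 90.0)
out cover_grip 4 0.72 [385. 189. 424. 215.] 481 ((403.71905517578125, 204.60092163085938), (41.42407226562
[... 763 characters left out ...]
5332)
out rod_grip 4 0.58 [338. 281. 446. 299.] 841 ((390.5, 288.5), (15.0, 109.0), 90.0)
out rod_grip 5 0.88 [326.  70. 380. 148.] 543 ((356.1093444824219, 106.30648803710938), (88.20548248291016, 16.411436080932617), 53.267173767089844)
out rod_grip 5 0.54 [381. 188. 403. 208.] 337 ((394.25006103515625, 197.25001525878906), (17.677669525146484, 21.21320343017578), 45.0)
out rod_grip 5 0.18 [405. 157. 456. 224.] 3330 ((431.0, 189.5), (67.0, 50.0), 90.0)
out incubator_top 4 0.7 [206. 264. 300. 341.] 4010 ((255.39158630371094, 297.33758544921875), (79.24624633789062, 61.53069305419922), 39.17366027832031)
out incubator_top 5 0.63 [406. 154. 459. 221.] 3280 ((431.0, 189.0), (66.0, 50.0), 90.0)
```

View pics/m.png

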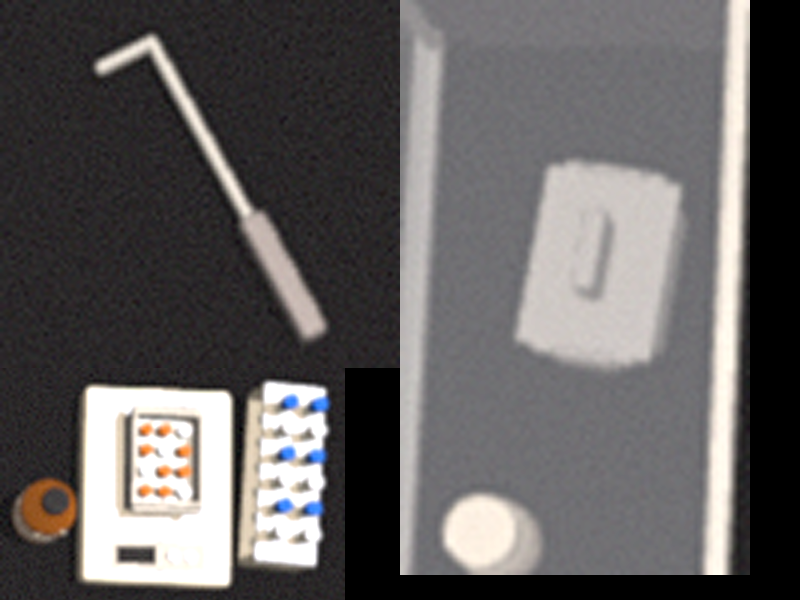

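```bash
python3 - <<'E'
from h import *
T=manip.read_camera('top');S=manip.read_camera('scene')
def P(pts,off,orig,s,z):
    return np.array([onz(T,((x-orig[0]+.5)/s-.5+off[0],(y-orig[1]+.5)/s-.5+off[1]),z) for x,y in pts])
ang=lambda v:np.degrees(np.arctan2(v[1],v[0]))
A=P([(314,333),(255,215)],(300,60),(0,0),4,.028); B=P([(152,40),(98,69)],(300,60),(0,0),4,.014)
print('rod handle ends',A.round(4),'c',A.mean(0),'bend,tip',B.round(4),'len',np.linalg.norm(B[0,:2]-A.mean(0)[:2]),'yaw',ang(B[0]-A.mean(0)),ang(A[1]-A[0]),ang(B[1]-B[0])-90)
C=P([(548,165),(678,183),(648,362),(517,340)],(200,95),(400,0),5,.04);print('cover',C.round(4),C.mean(0),'yaw',ang(C[0]-C[3]),ang(C[1]-C[2]),ang(C[0]-C[1]))
D=P([(602,207),(582,293)],(200,95),(400,0),5,.076);print('blade',D.round(4),D.mean(0),ang(D[0]-D[1]))
G=P([(737,5),(717,570)],(200,95),(400,0),5,.118);print('bar',G.round(4))
W=P([(132,412),(194,410),(197,510),(135,510)],(380,150),(0,368),3,.085);print('well',W.round(4),W.mean(0),ang(W[0]-W[3]),ang(W[1]-W[2]))
I=P([(85,387),(232,392),(230,585),(80,582)],(380,150),(0,368),3,.04);print('inc',I.round(4),I.mean(0),ang(I[0]-I[3]),ang(I[1]-I[2]),ang(I[0]-I[1]))
for l in ['rod_grip','well_rim','incubator_top','cover_grip']:
    b=[(ray(S,m['at']),ray(T,k['at'])) for m in manip.mark_of(l,S)[:1] for k in manip.mark_of(l,T)[:1]]
    for x in b: print(l,tri(x).round(4))
J=P([(480,530)],(200,95),(400,0),5,.07);print('jar',J)
E
```

```text
rod handle ends [[ 0.6138 -0.142   0.028 ]
 [ 0.7077 -0.0949  0.028 ]] c [ 0.66075685 -0.11845804  0.028     ] bend,tip [[ 0.8556 -0.0113  0.014 ]
 [ 0.83    0.0314  0.014 ]] len 0.22231253220934458 yaw 28.806911397315336 26.68225891785953 30.855856262977483
cover [[0.6473 0.321  0.04  ]
 [0.6379 0.2401 0.04  ]
 [0.5248 0.2534 0.04  ]
 [0.5364 0.3342 0.04  ]] [0.5865993 0.2871672 0.04     ] yaw -6.7568613777278586 -6.68301593847296 83.39790367746402
blade [[0.612  0.2797 0.076 ]
 [0.5587 0.289  0.076 ]] [0.58534295 0.2843692  0.076     ] -9.95450225833796
bar [[0.7257 0.1983 0.118 ]
 [0.3895 0.1958 0.118 ]]
well [[ 0.5372 -0.2716  0.085 ]
 [ 0.5408 -0.3332  0.085 ]
 [ 0.4408 -0.335   0.085 ]
 [ 0.4392 -0.2741  0.085 ]] [ 0.48952206 -0.30349492  0.085     ] 1.4400005243271126 1.0534913953972225
inc [[ 0.5717 -0.233   0.04  ]
 [ 0.5703 -0.384   0.04  ]
 [ 0.3718 -0.379   0.04  ]
 [ 0.3711 -0.2279  0.04  ]] [ 0.47121853 -0.30599433  0.04      ] -1.4539316744245734 -1.431916873108987 89.48523533039479
rod_grip [ 0.6673 -0.1161  0.0129]
well_rim [ 0.4925 -0.3113  0.0877]
incubator_top [ 0.4749 -0.3101  0.0211]
cover_grip [ 0.3856  0.6411 -0.2241]
jar [[0.41498212 0.3432757  0.07      ]]
```

```bash
cat >> h.py <<'E'
def yaw(R): return np.degrees(np.arctan2(R[1,0],R[0,0]))
def st():
    s=manip.read_state(); print('t',round(s['t'],2),'pos',np.round(s['tool_pos'],4),'yaw',round(yaw(s['tcp_rot']),2),'zaxis',np.round(s['tcp_rot'][:,2],3),'F',np.round(s['wrist_force'],1),'M',np.round(s['moment'],2),'gap',round(s['finger_gap'],4),'gf',round(s['grasp_force'],1),'j1,j7',np.round(s['joints'][[0,6]],2)); return s
def plan(wps,start=None):
    """wps: (x,y,z,yaw,n). prints rows, mm/deg"""
    s=st(); p=np.array(s['tool_pos'])*1000 if start is None else np.array(start[:3])*1000; y=yaw(s['tcp_rot']) if start is None else start[3]
    for w in wps:
        t=np.array(w[:3])*1000; n=w[4]
        for i in range(n):
            d=(t-p)/(n-i); dy=(w[3]-y)/(n-i); c,sn=np.cos(np.radians(y)),np.sin(np.radians(y))
            r=[round(v,1 if abs(v)<10 else 0) for v in (d[0]*c+d[1]*sn,d[0]*sn-d[1]*c,-d[2])]; rz=round(-dy,1)
            print('tx %g ty %g tz %g rz %g'%(*r,rz))
            p=p+np.array([r[0]*c+r[1]*sn,r[0]*sn-r[1]*c,-r[2]]); y-=rz
        print('--',p.round(1),round(y,2))
E
python3 -c "
from h import *
plan([(.661,-.118,.16,28.5,18)])"
```

```text
t 3.05 pos [ 0.2006 -0.6445  0.2313] yaw 17.29 zaxis [ 0. -0. -1.] F [0.2 0.1 0.4] M [-0.01  0.    0.01] gap 0.0848 gf 0.0 j1,j7 [ 1.19 -0.06]
tx 33 ty -20 tz 4 rz -0.6
tx 33 ty -20 tz 4 rz -0.6
tx 34 ty -20 tz 4 rz -0.6
tx 34 ty -19 tz 4 rz -0.6
tx 34 ty -19 tz 4 rz -0.6
tx 34 ty -19 tz 3.9 rz -0.6
tx 34 ty -18 tz 4 rz -0.6
tx 35 ty -18 tz 3.9 rz -0.6
tx 35 ty -17 tz 4 rz -0.6
tx 35 ty -17 tz 3.9 rz -0.6
tx 35 ty -17 tz 4 rz -0.7
tx 35 ty -16 tz 3.9 rz -0.6
tx 35 ty -16 tz 4 rz -0.7
tx 36 ty -16 tz 3.9 rz -0.6
tx 36 ty -15 tz 4 rz -0.7
tx 36 ty -15 tz 3.9 rz -0.6
tx 36 ty -14 tz 4 rz -0.7
tx 36 ty -14 tz 3.9 rz -0.6
-- [ 661.3 -118.   160. ] 28.49
```

>>> arm_command([
  {"tx": 33,"ty": -20,"tz": 4,"rz": -0.6},
  {"tx": 33,"ty": -20,"tz": 4,"rz": -0.6},
  {"tx": 34,"ty": -20,"tz": 4,"rz": -0.6},
  {"tx": 34,"ty": -19,"tz": 4,"rz": -0.6},
  {"tx": 34,"ty": -19,"tz": 4,"rz": -0.6},
  {"tx": 34,"ty": -19,"tz": 4,"rz": -0.6},
  {"tx": 34,"ty": -18,"tz": 4,"rz": -0.6},
  {"tx": 35,"ty": -18,"tz": 4,"rz": -0.6},
  {"tx": 35,"ty": -17,"tz": 4,"rz": -0.6},
  {"tx": 35,"ty": -17,"tz": 4,"rz": -0.6},
])

```text
invalid input at $.rows[0]: expected keys tx, ty, tz, rx, ry, rz, gripper
```

>>> arm_command([
  {"tx": 35,"ty": -17,"tz": 4,"rz": -0.6},
  {"tx": 35,"ty": -16,"tz": 4,"rz": -0.7},
  {"tx": 35,"ty": -16,"tz": 4,"rz": -0.6},
  {"tx": 36,"ty": -16,"tz": 4,"rz": -0.7},
  {"tx": 36,"ty": -15,"tz": 4,"rz": -0.6},
  {"tx": 36,"ty": -15,"tz": 4,"rz": -0.7},
  {"tx": 36,"ty": -14,"tz": 4,"rz": -0.6},
  {"tx": 36,"ty": -14,"tz": 4,"rz": -0.7},
  {"gripper": 60},
  {"gripper": 60},
])

```text
invalid input at $.rows[0]: expected keys tx, ty, tz, rx, ry, rz, gripper
```

```bash
python3 - <<'E'
from h import *
st()
p=manip.read_camera('wrist'); cv2.imwrite('pics/w1.png',p['color'])
for m in manip.mark_of('rod_grip',p)[:2]: print(m['at'],m['score'],onz(p,m['at'],.014))
print(p['fx'],p['cx'],p['cy'],p['eye'],p['orientation'])
E
```

```text
t 3.05 pos [ 0.2006 -0.6445  0.2313] yaw 17.29 zaxis [ 0. -0. -1.] F [0.2 0.1 0.4] M [-0.01  0.    0.01] gap 0.0848 gf 0.0 j1,j7 [ 1.19 -0.06]
357.41868073469726 316.82286856487156 198.8733829235653 [ 0.27702138 -0.62119203  0.37327429] [[ 2.97224916e-01  9.06725704e-01  2.99175278e-01]
 [-9.54807488e-01  2.82222932e-01  9.32356056e-02]
 [ 1.04996023e-04 -3.13366740e-01  9.49632179e-01]]
```

View pics/w1.png

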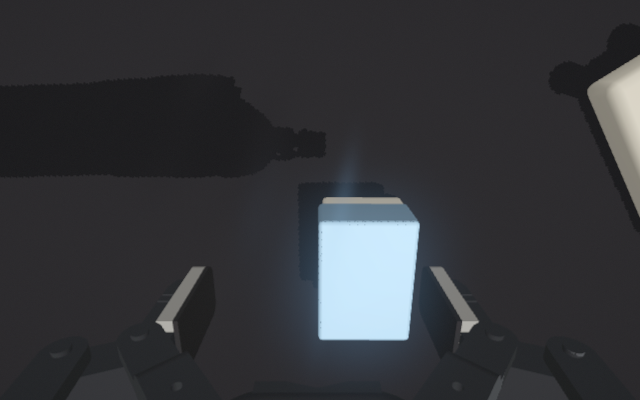

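The wrist view shows a pale blue box below the fingers at (365,270). The move was refused because every row needs all its keys. I'll rise first, then travel.

```bash
sed -i "s/print('tx %g ty %g tz %g rz %g'%(\*r,rz))/print('{\"tx\":%g,\"ty\":%g,\"tz\":%g,\"rx\":0,\"ry\":0,\"rz\":%g,\"gripper\":G},'%(*r,rz))/" h.py; python3 -c "
from h import *
plan([(.2006,-.6445,.3,17.3,2),(.661,-.118,.16,28.5,16)])"
```

```text
t 3.15 pos [ 0.2006 -0.6445  0.2313] yaw 17.29 zaxis [-0.  0. -1.] F [-0.1 -0.7  0.8] M [ 0.05  0.   -0.01] gap 0.0852 gf 0.0 j1,j7 [ 1.19 -0.06]
{"tx":-0,"ty":0,"tz":-34,"rx":0,"ry":0,"rz":-0,"gripper":G},
{"tx":-0,"ty":0,"tz":-35,"rx":0,"ry":0,"rz":-0,"gripper":G},
-- [ 200.6 -644.5  300.3] 17.29
{"tx":37,"ty":-23,"tz":8.8,"rx":0,"ry":0,"rz":-0.7,"gripper":G},
{"tx":38,"ty":-22,"tz":8.8,"rx":0,"ry":0,"rz":-0.7,"gripper":G},
{"tx":38,"ty":-22,"tz":8.8,"rx":0,"ry":0,"rz":-0.7,"gripper":G},
{"tx":38,"ty":-22,"tz":8.8,"rx":0,"ry":0,"rz":-0.7,"gripper":G},
{"tx":38,"ty":-21,"tz":8.8,"rx":0,"ry":0,"rz":-0.7,"gripper":G},
{"tx":39,"ty":-21,"tz":8.8,"rx":0,"ry":0,"rz":-0.7,"gripper":G},
{"tx":39,"ty":-20,"tz":8.7,"rx":0,"ry":0,"rz":-0.7,"gripper":G},
{"tx":39,"ty":-20,"tz":8.8,"rx":0,"ry":0,"rz":-0.7,"gripper":G},
{"tx":39,"ty":-19,"tz":8.7,"rx":0,"ry":0,"rz":-0.7,"gripper":G},
{"tx":39,"ty":-19,"tz":8.8,"rx":0,"ry":0,"rz":-0.7,"gripper":G},
{"tx":40,"ty":-18,"tz":8.7,"rx":0,"ry":0,"rz":-0.7,"gripper":G},
{"tx":40,"ty":-17,"tz":8.8,"rx":0,"ry":0,"rz":-0.7,"gripper":G},
{"tx":40,"ty":-17,"tz":8.7,"rx":0,"ry":0,"rz":-0.7,"gripper":G},
{"tx":40,"ty":-17,"tz":8.8,"rx":0,"ry":0,"rz":-0.7,"gripper":G},
{"tx":41,"ty":-16,"tz":8.7,"rx":0,"ry":0,"rz":-0.7,"gripper":G},
{"tx":41,"ty":-15,"tz":8.8,"rx":0,"ry":0,"rz":-0.7,"gripper":G},
-- [ 661.2 -118.2  160. ] 28.49
```

>>> arm_command([
  {"tx": 0,"ty": 0,"tz": -34,"rx": 0,"ry": 0,"rz": 0,"gripper": 85},
  {"tx": 0,"ty": 0,"tz": -35,"rx": 0,"ry": 0,"rz": 0,"gripper": 85},
  {"tx": 37,"ty": -23,"tz": 8.8,"rx": 0,"ry": 0,"rz": -0.7,"gripper": 85},
  {"tx": 38,"ty": -22,"tz": 8.8,"rx": 0,"ry": 0,"rz": -0.7,"gripper": 85},
  {"tx": 38,"ty": -22,"tz": 8.8,"rx": 0,"ry": 0,"rz": -0.7,"gripper": 85},
  {"tx": 38,"ty": -22,"tz": 8.8,"rx": 0,"ry": 0,"rz": -0.7,"gripper": 85},
  {"tx": 38,"ty": -21,"tz": 8.8,"rx": 0,"ry": 0,"rz": -0.7,"gripper": 85},
  {"tx": 39,"ty": -21,"tz": 8.8,"rx": 0,"ry": 0,"rz": -0.7,"gripper": 85},
  {"tx": 39,"ty": -20,"tz": 8.7,"rx": 0,"ry": 0,"rz": -0.7,"gripper": 85},
  {"tx": 39,"ty": -20,"tz": 8.8,"rx": 0,"ry": 0,"rz": -0.7,"gripper": 85},
])

```text
t: 4.15
tool_pos: [0.432, -0.3787, 0.2299]
tcp_rot: [[0.921, 0.389, 0.0], [0.389, -0.921, -0.0], [0.0, 0.0, -1.0]]
wrist_force: [0.7, -0.3, -0.4]
finger_gap: 0.085
grasp_force: 0.0
```

>>> arm_command([
  {"tx": 39,"ty": -19,"tz": 8.7,"rx": 0,"ry": 0,"rz": -0.7,"gripper": 60},
  {"tx": 39,"ty": -19,"tz": 8.8,"rx": 0,"ry": 0,"rz": -0.7,"gripper": 60},
  {"tx": 40,"ty": -18,"tz": 8.7,"rx": 0,"ry": 0,"rz": -0.7,"gripper": 60},
  {"tx": 40,"ty": -17,"tz": 8.8,"rx": 0,"ry": 0,"rz": -0.7,"gripper": 60},
  {"tx": 40,"ty": -17,"tz": 8.7,"rx": 0,"ry": 0,"rz": -0.7,"gripper": 60},
  {"tx": 40,"ty": -17,"tz": 8.8,"rx": 0,"ry": 0,"rz": -0.7,"gripper": 60},
  {"tx": 41,"ty": -16,"tz": 8.7,"rx": 0,"ry": 0,"rz": -0.7,"gripper": 60},
  {"tx": 41,"ty": -15,"tz": 8.8,"rx": 0,"ry": 0,"rz": -0.7,"gripper": 60},
  {"tx": 0,"ty": 0,"tz": 0,"rx": 0,"ry": 0,"rz": 0,"gripper": 60},
  {"tx": 0,"ty": 0,"tz": 0,"rx": 0,"ry": 0,"rz": 0,"gripper": 60},
])

```text
t: 5.15
tool_pos: [0.6615, -0.1168, 0.1593]
tcp_rot: [[0.878, 0.479, -0.001], [0.479, -0.878, 0.0], [-0.001, -0.001, -1.0]]
wrist_force: [-0.2, -1.1, 0.4]
finger_gap: 0.0601
grasp_force: 0.0
```

```bash
python3 - <<'E'
from h import *
st()
p=manip.read_camera('wrist'); cv2.imwrite('pics/w2.png',p['color'])
for m in manip.mark_of('rod_grip',p)[:2]: print(m['at'],m['score'],onz(p,m['at'],.014))
for m in manip.outline_of('rod_grip',p)[:1]: print(m['rect'],m['score'])
E
```

```text
t 5.15 pos [ 0.6615 -0.1168  0.1593] yaw 28.63 zaxis [-0.001  0.    -1.   ] F [-0.2 -1.1  0.4] M [-0.05  0.04  0.02] gap 0.0601 gf 0.0 j1,j7 [ 0.16 -1.03]
[321.5, 182.8] 0.95 [ 0.66258609 -0.12095705  0.014     ]
[302.5, 0.0, 335.9, 248.5] 0.92
```

View pics/w2.png

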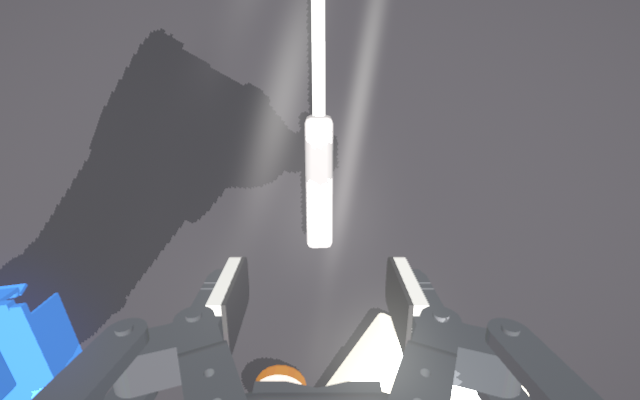

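The handle lies at (320,182) between the open fingers and is aligned with the tool. Descending and gripping.

>>> arm_command([
  {"tx": 0,"ty": 2,"tz": 40,"rx": 0,"ry": 0,"rz": 0,"gripper": 60},
  {"tx": 0,"ty": 0,"tz": 40,"rx": 0,"ry": 0,"rz": 0,"gripper": 60},
  {"tx": 0,"ty": 0,"tz": 40,"rx": 0,"ry": 0,"rz": 0,"gripper": 60},
  {"tx": 0,"ty": 0,"tz": 24,"rx": 0,"ry": 0,"rz": 0,"gripper": 50},
  {"tx": 0,"ty": 0,"tz": 10,"rx": 0,"ry": 0,"rz": 0,"gripper": 40},
  {"tx": 0,"ty": 0,"tz": 0,"rx": 0,"ry": 0,"rz": 0,"gripper": 0},
  {"tx": 0,"ty": 0,"tz": 0,"rx": 0,"ry": 0,"rz": 0,"gripper": 0},
  {"tx": 0,"ty": 0,"tz": 0,"rx": 0,"ry": 0,"rz": 0,"gripper": 0},
  {"tx": 0,"ty": 0,"tz": 0,"rx": 0,"ry": 0,"rz": 0,"gripper": 0},
  {"tx": 0,"ty": 0,"tz": 0,"rx": 0,"ry": 0,"rz": 0,"gripper": 0},
], force=80)

```text
t: 6.3
tool_pos: [0.6626, -0.1201, 0.0069]
tcp_rot: [[0.879, 0.477, 0.001], [0.477, -0.879, -0.0], [0.001, 0.001, -1.0]]
wrist_force: [-0.3, -0.4, -1.1]
finger_gap: 0.0203
grasp_force: 80.7
```

```bash
python3 -c "
from h import *
s=st()
# rod centre in tool frame
R=np.array(s['tcp_rot']);print('handle in tool',R.T@(np.array([.6615,-.119,.014])-s['tool_pos']))"
```

```text
t 6.3 pos [ 0.6626 -0.1201  0.0069] yaw 28.49 zaxis [ 0.001 -0.    -1.   ] F [-0.3 -0.4 -1.1] M [-0.05  0.03 -0.01] gap 0.0203 gf 80.7 j1,j7 [ 0.16 -1.05]
handle in tool [-0.00040883 -0.00144989 -0.00710457]
```

```bash
python3 -c "
from h import *
plan([(.6626,-.1201,.054,28.5,2),(.6305,-.0724,.054,83,8)])"
```

```text
t 6.3 pos [ 0.6626 -0.1201  0.0069] yaw 28.49 zaxis [ 0.001 -0.    -1.   ] F [-0.3 -0.4 -1.1] M [-0.05  0.03 -0.01] gap 0.0203 gf 80.7 j1,j7 [ 0.16 -1.05]
{"tx":0,"ty":0,"tz":-24,"rx":0,"ry":0,"rz":-0,"gripper":G},
{"tx":0,"ty":0,"tz":-23,"rx":0,"ry":0,"rz":-0,"gripper":G},
-- [ 662.6 -120.1   53.9] 28.49
{"tx":-0.7,"ty":-7.1,"tz":-0,"rx":0,"ry":0,"rz":-6.8,"gripper":G},
{"tx":0.2,"ty":-7.2,"tz":-0,"rx":0,"ry":0,"rz":-6.8,"gripper":G},
{"tx":1,"ty":-7.1,"tz":-0,"rx":0,"ry":0,"rz":-6.8,"gripper":G},
{"tx":1.9,"ty":-6.9,"tz":-0,"rx":0,"ry":0,"rz":-6.8,"gripper":G},
{"tx":2.7,"ty":-6.7,"tz":-0,"rx":0,"ry":0,"rz":-6.8,"gripper":G},
{"tx":3.4,"ty":-6.3,"tz":-0,"rx":0,"ry":0,"rz":-6.8,"gripper":G},
{"tx":4.2,"ty":-5.9,"tz":-0.1,"rx":0,"ry":0,"rz":-6.9,"gripper":G},
{"tx":4.8,"ty":-5.3,"tz":-0,"rx":0,"ry":0,"rz":-6.8,"gripper":G},
-- [630.5 -72.4  54. ] 82.99
```

>>> arm_command([
  {"tx": 0,"ty": 0,"tz": -24,"rx": 0,"ry": 0,"rz": 0,"gripper": 0},
  {"tx": 0,"ty": 0,"tz": -23,"rx": 0,"ry": 0,"rz": 0,"gripper": 0},
  {"tx": -0.7,"ty": -7.1,"tz": 0,"rx": 0,"ry": 0,"rz": -6.8,"gripper": 0},
  {"tx": 0.2,"ty": -7.2,"tz": 0,"rx": 0,"ry": 0,"rz": -6.8,"gripper": 0},
  {"tx": 1,"ty": -7.1,"tz": 0,"rx": 0,"ry": 0,"rz": -6.8,"gripper": 0},
  {"tx": 1.9,"ty": -6.9,"tz": 0,"rx": 0,"ry": 0,"rz": -6.8,"gripper": 0},
  {"tx": 2.7,"ty": -6.7,"tz": 0,"rx": 0,"ry": 0,"rz": -6.8,"gripper": 0},
  {"tx": 3.4,"ty": -6.3,"tz": 0,"rx": 0,"ry": 0,"rz": -6.8,"gripper": 0},
  {"tx": 4.2,"ty": -5.9,"tz": 0,"rx": 0,"ry": 0,"rz": -6.9,"gripper": 0},
  {"tx": 4.8,"ty": -5.3,"tz": 0,"rx": 0,"ry": 0,"rz": -6.8,"gripper": 0},
])

```text
t: 7.3
tool_pos: [0.6301, -0.0722, 0.0534]
tcp_rot: [[0.117, 0.993, 0.001], [0.993, -0.117, -0.0], [-0.0, 0.001, -1.0]]
wrist_force: [-0.0, -0.1, -1.8]
finger_gap: 0.0203
grasp_force: 80.6
```

```bash
python3 - <<'E'
from h import *
s=st()
T=manip.read_camera('top');S=manip.read_camera('scene')
f=lambda im,s:cv2.resize(im,None,fx=s,fy=s,interpolation=cv2.INTER_CUBIC)
C=np.zeros((600,800,3),np.uint8)
C[:600,:480]=f(T['color'][80:230,190:310],4)
C[:400,480:800]=f(S['color'][150:283,380:487],3)[:400,:320]
cv2.imwrite('pics/m2.png',cv2.convertScaleAbs(C,alpha=1.2))
for p in (S,T):
  for m in manip.mark_of('cover_grip',p): print(p['shot'],np.round(m['at'],1),round(m['score'],2),np.round(onz(p,m['at'],.058),4))
u=np.array([np.cos(np.radians(83)),np.sin(np.radians(83)),0]);v=np.array([-u[1],u[0],0])
b=np.array(s['tool_pos'])+[0,0,.007]+.22*u
for p in (T,S): print('expected bend,tip',proj(p,b),proj(p,b+.045*v))
E
```

```text
t 7.3 pos [ 0.6301 -0.0722  0.0534] yaw 83.27 zaxis [ 0.001 -0.    -1.   ] F [-0.  -0.1 -1.8] M [-0.08  0.04 -0.02] gap 0.0203 gf 80.6 j1,j7 [ 0.25 -0.39]Traceback (most recent call last):
  File "<stdin>", line 7, in <module>
ValueError: could not broadcast input array from shape (399,320,3) into shape (400,320,3)
```

```bash
python3 - <<'E'
from h import *
s=st()
T=manip.read_camera('top');S=manip.read_camera('scene')
f=lambda im,s:cv2.resize(im,None,fx=s,fy=s,interpolation=cv2.INTER_CUBIC)
C=np.zeros((600,800,3),np.uint8)
C[:600,:480]=f(T['color'][80:230,190:310],4)
C[:399,480:800]=f(S['color'][150:283,380:487],3)[:399,:320]
cv2.imwrite('pics/m2.png',cv2.convertScaleAbs(C,alpha=1.2))
for p in (S,T):
  for m in manip.mark_of('cover_grip',p): print(p['shot'],np.round(m['at'],1),round(m['score'],2),np.round(onz(p,m['at'],.058),4))
u=np.array([np.cos(np.radians(83)),np.sin(np.radians(83)),0]);v=np.array([-u[1],u[0],0])
b=np.array(s['tool_pos'])+[0,0,.007]+.22*u
for p in (T,S): print('expected bend,tip',proj(p,b),proj(p,b+.045*v))
E
```

```text
t 7.4 pos [ 0.6298 -0.0715  0.0533] yaw 83.16 zaxis [-0.     0.001 -1.   ] F [ 0.8  1.1 -1.3] M [-0.1 -0.  -0. ] gap 0.0204 gf 80.7 j1,j7 [ 0.25 -0.39]
13 [310.6 199.8] 0.87 [0.3713 0.0694 0.058 ]
13 [319.5 158.2] 0.61 [0.2542 0.2751 0.058 ]
13 [378.2 135.7] 0.44 [0.3401 0.5185 0.058 ]
12 [153.  225.3] 0.96 [0.3381 0.5271 0.058 ]
12 [313.9 215.5] 0.94 [0.3791 0.051  0.058 ]
12 [240.6 259.5] 0.79 [0.244  0.2628 0.058 ]
expected bend,tip [285.06495362 124.24230857] [282.73266105 138.41262178]
expected bend,tip [406.22668302 219.96015696] [393.529031   213.43578757]
```

View pics/m2.png

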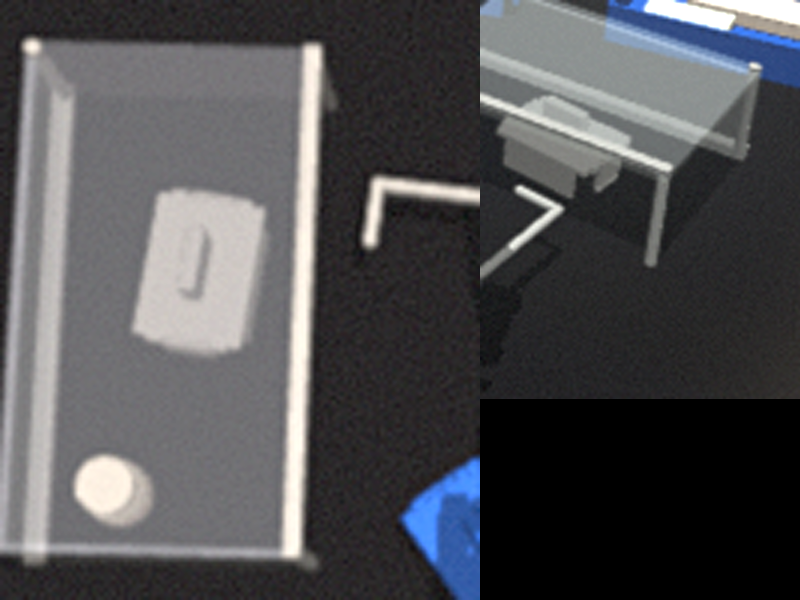

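The top crop shows the hook bend at (285,126) with its tip at (282,140). The blade is at (238,145) and the jar at (216,201), well away. The entry lane on the +x side is clear, so I'm going in and then sideways behind the blade.

>>> arm_command([
  {"tx": 40,"ty": 0,"tz": 0,"rx": 0,"ry": 0,"rz": 0,"gripper": 0},
  {"tx": 40,"ty": 0,"tz": 0,"rx": 0,"ry": 0,"rz": 0,"gripper": 0},
  {"tx": 40,"ty": 0,"tz": 0,"rx": 0,"ry": 0,"rz": 0,"gripper": 0},
  {"tx": 40,"ty": 0,"tz": 0,"rx": 0,"ry": 0,"rz": 0,"gripper": 0},
  {"tx": 2,"ty": 0,"tz": 0,"rx": 0,"ry": 0,"rz": 0,"gripper": 0},
  {"tx": 0,"ty": -13,"tz": 0,"rx": 0,"ry": 0,"rz": 0,"gripper": 0},
  {"tx": 0,"ty": -13,"tz": 0,"rx": 0,"ry": 0,"rz": 0,"gripper": 0},
  {"tx": 0,"ty": -13,"tz": 0,"rx": 0,"ry": 0,"rz": 0,"gripper": 0},
  {"tx": 0,"ty": -11,"tz": 0,"rx": 0,"ry": 0,"rz": 0,"gripper": 0},
  {"tx": 0,"ty": 0,"tz": 0,"rx": 0,"ry": 0,"rz": 0,"gripper": 0},
])

```text
t: 8.6
tool_pos: [0.5991, 0.0946, 0.0531]
tcp_rot: [[0.122, 0.992, -0.001], [0.992, -0.122, -0.0], [-0.0, -0.001, -1.0]]
wrist_force: [-0.7, 2.0, -1.4]
finger_gap: 0.0204
grasp_force: 80.6
```

```bash
python3 - <<'E'
from h import *
s=st()
T=manip.read_camera('top');S=manip.read_camera('scene')
f=lambda im,s:cv2.resize(im,None,fx=s,fy=s,interpolation=cv2.INTER_CUBIC)
C=np.zeros((600,800,3),np.uint8)
C[:600,:480]=f(T['color'][100:200,200:280],6)
C[:399,480:800]=f(S['color'][160:240,370:434],5)[:399,:320]
cv2.imwrite('pics/m3.png',cv2.convertScaleAbs(C,alpha=1.3))
E
```

```text
t 8.6 pos [0.5991 0.0946 0.0531] yaw 82.97 zaxis [-0.001 -0.    -1.   ] F [-0.7  2.  -1.4] M [-0.1  -0.02 -0.05] gap 0.0204 gf 80.6 j1,j7 [-0.03 -0.66]
```

View pics/m3.png

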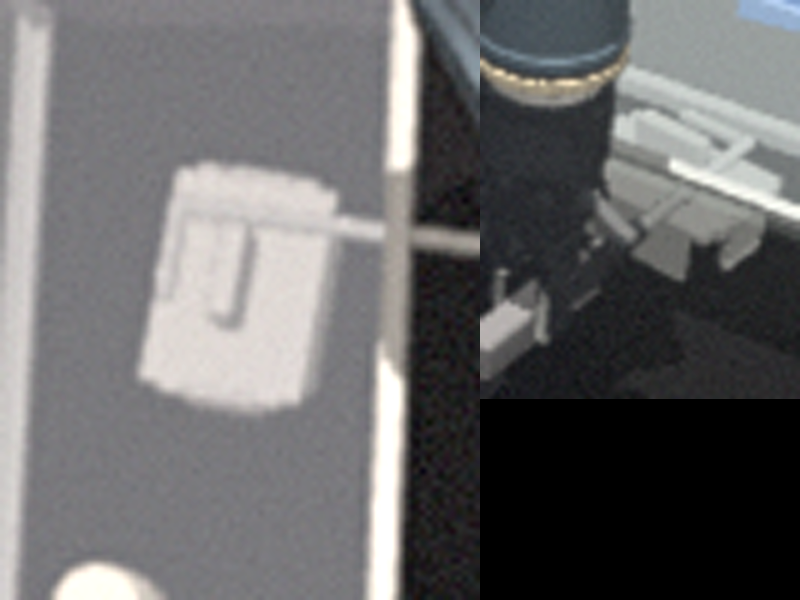

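The shaft passes just off the blade's +x end, and the hook at (172,255) lies behind the blade at (232,275). The two overlap past the blade's centre. Pulling straight to -y.

>>> arm_command([
  {"tx": -8,"ty": 1,"tz": 0,"rx": 0,"ry": 0,"rz": 0,"gripper": 0},
  {"tx": -8,"ty": 1,"tz": 0,"rx": 0,"ry": 0,"rz": 0,"gripper": 0},
  {"tx": -12,"ty": 1.5,"tz": 0,"rx": 0,"ry": 0,"rz": 0,"gripper": 0},
  {"tx": -16,"ty": 2,"tz": 0,"rx": 0,"ry": 0,"rz": 0,"gripper": 0},
  {"tx": -20,"ty": 2.4,"tz": 0,"rx": 0,"ry": 0,"rz": 0,"gripper": 0},
  {"tx": -20,"ty": 2.4,"tz": 0,"rx": 0,"ry": 0,"rz": 0,"gripper": 0},
  {"tx": -20,"ty": 2.4,"tz": 0,"rx": 0,"ry": 0,"rz": 0,"gripper": 0},
  {"tx": -20,"ty": 2.4,"tz": 0,"rx": 0,"ry": 0,"rz": 0,"gripper": 0},
  {"tx": -20,"ty": 2.4,"tz": 0,"rx": 0,"ry": 0,"rz": 0,"gripper": 0},
  {"tx": -20,"ty": 2.4,"tz": 0,"rx": 0,"ry": 0,"rz": 0,"gripper": 0},
])

```text
t: 9.7
tool_pos: [0.5994, -0.0739, 0.0528]
tcp_rot: [[0.124, 0.992, -0.001], [0.992, -0.124, -0.001], [-0.001, -0.001, -1.0]]
wrist_force: [-0.3, -0.1, -1.4]
finger_gap: 0.0203
grasp_force: 80.5
```

>>> arm_command([
  {"tx": -20,"ty": 2.4,"tz": 0,"rx": 0,"ry": 0,"rz": 0,"gripper": 0},
  {"tx": -20,"ty": 2.4,"tz": 0,"rx": 0,"ry": 0,"rz": 0,"gripper": 0},
  {"tx": -15,"ty": 1.8,"tz": 0,"rx": 0,"ry": 0,"rz": 0,"gripper": 0},
  {"tx": -10,"ty": 1.2,"tz": 0,"rx": 0,"ry": 0,"rz": 0,"gripper": 0},
  {"tx": -6,"ty": 0.7,"tz": 0,"rx": 0,"ry": 0,"rz": 0,"gripper": 0},
  {"tx": -3,"ty": 0,"tz": 0,"rx": 0,"ry": 0,"rz": 0,"gripper": 0},
  {"tx": 0,"ty": 0,"tz": 0,"rx": 0,"ry": 0,"rz": 0,"gripper": 0},
  {"tx": 5,"ty": 0,"tz": 0,"rx": 0,"ry": 0,"rz": 0,"gripper": 0},
  {"tx": 5,"ty": 0,"tz": 0,"rx": 0,"ry": 0,"rz": 0,"gripper": 0},
  {"tx": 0,"ty": 0,"tz": 0,"rx": 0,"ry": 0,"rz": 0,"gripper": 0},
])

```text
t: 10.7
tool_pos: [0.601, -0.133, 0.0531]
tcp_rot: [[0.119, 0.993, 0.0], [0.993, -0.119, 0.001], [0.001, 0.0, -1.0]]
wrist_force: [-0.1, 0.1, -1.7]
finger_gap: 0.0205
grasp_force: 80.6
```

```bash
python3 - <<'E'
from h import *
s=st()
T=manip.read_camera('top');S=manip.read_camera('scene')
f=lambda im,s:cv2.resize(im,None,fx=s,fy=s,interpolation=cv2.INTER_CUBIC)
C=np.zeros((600,800,3),np.uint8)
C[:600,:480]=f(T['color'][80:230,240:360],4)
C[:399,480:800]=f(S['color'][160:293,320:427],3)[:399,:320]
cv2.imwrite('pics/m4.png',cv2.convertScaleAbs(C,alpha=1.2))
for p in (S,T):
  for m in manip.mark_of('cover_grip',p): print(p['shot'],np.round(m['at'],1),round(m['score'],2),np.round(onz(p,m['at'],.058),4))
E
```

```text
t 10.7 pos [ 0.601  -0.133   0.0531] yaw 83.14 zaxis [ 0.     0.001 -1.   ] F [-0.1  0.1 -1.7] M [-0.05 -0.06  0.01] gap 0.0205 gf 80.6 j1,j7 [ 0.37 -0.3 ]
17 [377.1 136.3] 0.85 [0.339  0.5125 0.058 ]
17 [316.2 161.5] 0.66 [0.2572 0.252  0.058 ]
17 [383.  218.3] 0.6 [0.597  0.1179 0.058 ]
17 [309.  200.9] 0.58 [0.3706 0.0622 0.058 ]
16 [155.5 225.9] 0.94 [0.3365 0.5196 0.058 ]
16 [240.  260.6] 0.79 [0.2407 0.2644 0.058 ]
16 [310.  216.1] 0.65 [0.377  0.0626 0.058 ]
16 [279.8 151.9] 0.55 [0.5703 0.1599 0.058 ]
```

View pics/m4.png

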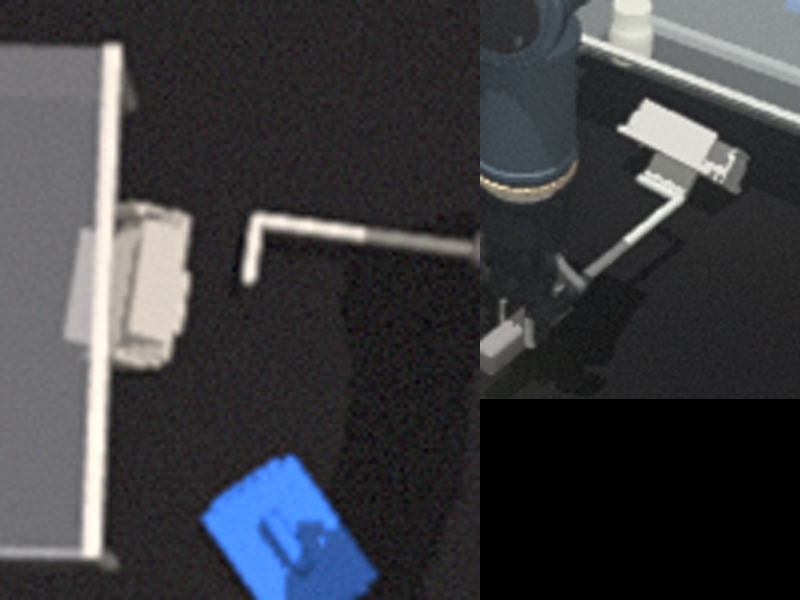

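The pull tipped the cover. It now lies on its side at the mouth, at top-view pixels (258–288, 131–172), with the hook free at (304,135). I need a closer look before going on.

```bash
python3 - <<'E'
from h import *
T=manip.read_camera('top');S=manip.read_camera('scene')
cv2.imwrite('pics/rawT.png',T['color']);cv2.imwrite('pics/rawS.png',S['color'])
import pickle;pickle.dump((T,S),open('TS.pkl','wb'))
f=lambda im,s:cv2.resize(im,None,fx=s,fy=s,interpolation=cv2.INTER_CUBIC)
C=np.zeros((600,800,3),np.uint8)
t=f(T['color'][125:177,248:296],8);s=f(S['color'][185:235,360:412],8)
C[:t.shape[0],:t.shape[1]]=t; C[:400,384:800]=s[:400,:416]
C[420:,:400]=f(S['color'][105:155,340:450],3.63)[:180,:400]
C[420:,400:800]=f(S['color'][180:230,280:390],3.63)[:180,:400]
cv2.imwrite('pics/m5.png',cv2.convertScaleAbs(C,alpha=1.1))
E
```

```text
Traceback (most recent call last):
ValueError: could not broadcast input array from shape (180,399,3) into shape (180,400,3)
```

```bash
python3 - <<'E'
import cv2,numpy as np
T=cv2.imread('pics/rawT.png');S=cv2.imread('pics/rawS.png')
f=lambda im,w,h:cv2.resize(im,(w,h),interpolation=cv2.INTER_CUBIC)
C=np.zeros((600,800,3),np.uint8)
C[:416,:384]=f(T[125:177,248:296],384,416);C[:400,384:800]=f(S[185:235,360:412],416,400)
C[420:,:400]=f(S[105:155,340:450],400,180);C[420:,400:800]=f(S[180:230,280:390],400,180)
cv2.imwrite('pics/m5.png',cv2.convertScaleAbs(C,alpha=1.1))
E
```

```text
(no output)
```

View pics/m5.png

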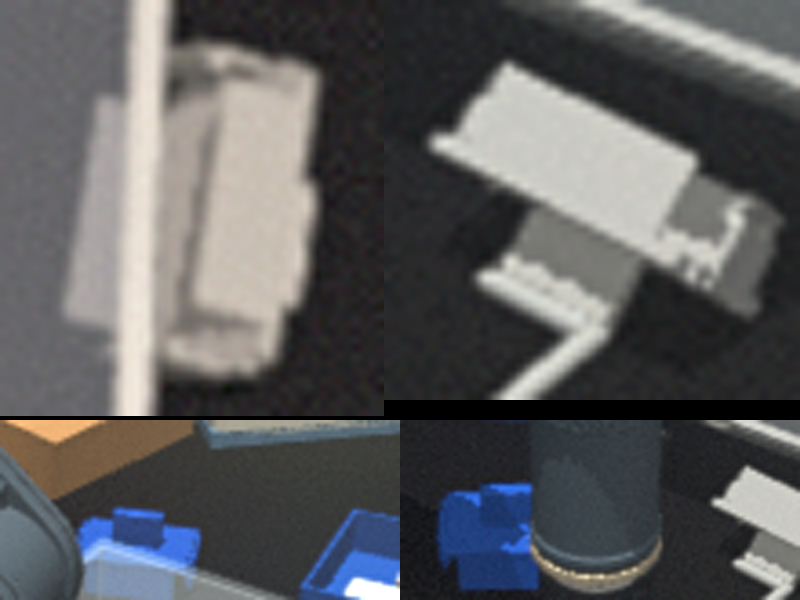

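```bash
python3 - <<'E'
from h import *
import pickle;T,S=pickle.load(open('TS.pkl','rb'))
s=st()
for nm,x,z,off in [('rear edge',305,.0599,-.0574),('rear foot',207,.0876,-.0285),('front foot',82,.0277,.0289)]:
    q=onz(T,((x+.5)/8-.5+248,(208+.5)/8-.5+125),z); print(nm,q,'Y0',q[1]-off)
for nm,p,z in [('clip top',(240,47),.05),('clip bot',(220,372),.05)]: print(nm,onz(T,(p[0]/8+248,p[1]/8+125),z))
# hook as seen: m4 crop scale4 off (240,80): bend (255,218), tip (249,283)
for p in [(257,220),(249,281)]: print('hook seen',onz(T,(p[0]/4+240,p[1]/4+80),.060))
a=np.radians(83.1);print('hook exp',s['tool_pos'][:2]+.22*np.array([np.cos(a),np.sin(a)]))
# scene crop scale 8 off (360,185), x-384 : slab corners, blade tip
for nm,p,z in [('rear foot -x',(505,62),.0876),('rear foot +x',(697,155),.0876),('rear edge -x',(432,143),.0599),('rear edge +x',(660,260),.0599)]:
    print(nm,onz(S,((p[0]-384)/8+360,p[1]/8+185),z))
E
```

```text
t 11.0 pos [ 0.6006 -0.1354  0.053 ] yaw 82.98 zaxis [-0. -0. -1.] F [-0.2 -0.1 -1. ] M [-0.08 -0.01  0.01] gap 0.0206 gf 80.6 j1,j7 [ 0.37 -0.3 ]
rear edge [0.57442725 0.14199941 0.0599    ] Y0 0.19939941199783837
rear foot [0.56699666 0.17606781 0.0876    ] Y0 0.20456780812189385
front foot [0.57974046 0.23110579 0.0277    ] Y0 0.20220579312393444
clip top [0.63802524 0.16866898 0.05      ]
clip bot [0.51093931 0.17139207 0.05      ]
hook seen [0.62440026 0.08718669 0.06      ]
hook seen [0.57667117 0.09180188 0.06      ]
hook exp [0.62702439 0.08304865]
rear foot -x [0.53318793 0.17667683 0.0876    ]
rear foot +x [0.6197621  0.16734543 0.0876    ]
rear edge -x [0.5188822  0.15016458 0.0599    ]
rear edge +x [0.62334716 0.13794196 0.0599    ]
```

The fit matches a cover tipped about 134°. It rests on the blade tip and the plate's front edge, with that edge at y≈0.20, centre x≈0.577 and yaw≈-7°. I'll hook low under the blade, drag the cover clear with the rod, then roll it upright with the hook.

```bash
cat >> h.py <<'E'
from scipy.spatial.transform import Rotation as Ro
def Rt(yw,pitch=0):
    """tool down, x along yaw, x pitched down by pitch deg"""
    a=np.radians(yw);c,s=np.cos(a),np.sin(a)
    return np.array([[c,s,0],[s,-c,0],[0,0,-1.]])@Ro.from_euler('y',-pitch,degrees=True).as_matrix()
HK=np.array([.22,0,-.007])
def hook(b,yw,pitch=0):
    R=Rt(yw,pitch); return np.array(b)-R@HK,R
def plan3(wps,grip=0,start=None):
    s=st(); p,R=(np.array(s['tool_pos']),np.array(s['tcp_rot'])) if start is None else start
    k=0
    for (t,Rg,n) in wps:
        for i in range(n):
            d=R.T@((t-p)/(n-i))*1000; w=Ro.from_matrix(R.T@Rg).as_rotvec(degrees=True)/(n-i)
            d=np.round(d,1);w=np.round(w,1)
            print('{"tx":%g,"ty":%g,"tz":%g,"rx":%g,"ry":%g,"rz":%g,"gripper":%g},'%(*(d+0.),*(w+0.),grip)); k+=1
            if k%10==0: print('==')
            p=p+R@d/1000; R=R@Ro.from_rotvec(w,degrees=True).as_matrix()
        print('-- tcp',p.round(4),'bend',(p+R@HK).round(4))
    return p,R
E
python3 - <<'E'
from h import *
F=np.array([.579,.2015,0]);u=Rt(83.2)[:,0];v=np.array([-u[1],u[0],0])
B=lambda a,b,z:F+a*u+b*v+[0,0,z]
plan3([(*hook(B(-.125,-.087,.02),83.2,5),4),(*hook(B(-.025,-.087,.009),83.2,5),5),(*hook(B(-.025,-.087,.009),83.2,5),1),
 (*hook(B(-.025,-.038,.009),83.2,5),5)])
E
```

```text
t 11.0 pos [ 0.6006 -0.1354  0.053 ] yaw 82.98 zaxis [-0. -0. -1.] F [-0.2 -0.1 -1. ] M [-0.08 -0.01  0.01] gap 0.0206 gf 80.6 j1,j7 [ 0.37 -0.3 ]
{"tx":-3.2,"ty":6.4,"tz":5.2,"rx":0,"ry":-1.2,"rz":-0.1,"gripper":0},
{"tx":-3.1,"ty":6.4,"tz":5.3,"rx":0,"ry":-1.3,"rz":0,"gripper":0},
{"tx":-3,"ty":6.5,"tz":5.3,"rx":0,"ry":-1.2,"rz":-0.1,"gripper":0},
{"tx":-2.8,"ty":6.4,"tz":5.4,"rx":0,"ry":-1.3,"rz":0,"gripper":0},
-- tcp [ 0.6246 -0.1511  0.0322] bend [0.6506 0.0671 0.02  ]
{"tx":20.1,"ty":0,"tz":0.4,"rx":0,"ry":0,"rz":0,"gripper":0},
{"tx":20.1,"ty":0,"tz":0.5,"rx":0,"ry":0,"rz":0,"gripper":0},
{"tx":20.1,"ty":0,"tz":0.4,"rx":0,"ry":0,"rz":0,"gripper":0},
{"tx":20.1,"ty":0,"tz":0.5,"rx":0,"ry":0,"rz":0,"gripper":0},
{"tx":20.2,"ty":0,"tz":0.4,"rx":0,"ry":0,"rz":0,"gripper":0},
-- tcp [ 0.6364 -0.0518  0.0212] bend [0.6625 0.1664 0.009 ]
{"tx":0,"ty":0,"tz":0,"rx":0,"ry":0,"rz":0,"gripper":0},
==
-- tcp [ 0.6364 -0.0518  0.0212] bend [0.6625 0.1664 0.009 ]
{"tx":0,"ty":-9.8,"tz":0,"rx":0,"ry":0,"rz":0,"gripper":0},
{"tx":0,"ty":-9.8,"tz":0,"rx":0,"ry":0,"rz":0,"gripper":0},
{"tx":0,"ty":-9.8,"tz":0,"rx":0,"ry":0,"rz":0,"gripper":0},
{"tx":0,"ty":-9.8,"tz":0,"rx":0,"ry":0,"rz":0,"gripper":0},
{"tx":0,"ty":-9.8,"tz":0,"rx":0,"ry":0,"rz":0,"gripper":0},
-- tcp [ 0.5878 -0.046   0.0212] bend [0.6139 0.1722 0.009 ]
```

>>> arm_command([
  {"tx": -3,"ty": 6.4,"tz": 5.3,"rx": 0,"ry": -1.25,"rz": 0,"gripper": 0},
  {"tx": -3,"ty": 6.4,"tz": 5.3,"rx": 0,"ry": -1.25,"rz": 0,"gripper": 0},
  {"tx": -3,"ty": 6.4,"tz": 5.3,"rx": 0,"ry": -1.25,"rz": -0.1,"gripper": 0},
  {"tx": -3,"ty": 6.4,"tz": 5.3,"rx": 0,"ry": -1.25,"rz": -0.1,"gripper": 0},
  {"tx": 20,"ty": 0,"tz": 0.4,"rx": 0,"ry": 0,"rz": 0,"gripper": 0},
  {"tx": 20,"ty": 0,"tz": 0.4,"rx": 0,"ry": 0,"rz": 0,"gripper": 0},
  {"tx": 20,"ty": 0,"tz": 0.4,"rx": 0,"ry": 0,"rz": 0,"gripper": 0},
  {"tx": 20,"ty": 0,"tz": 0.4,"rx": 0,"ry": 0,"rz": 0,"gripper": 0},
  {"tx": 20,"ty": 0,"tz": 0.4,"rx": 0,"ry": 0,"rz": 0,"gripper": 0},
  {"tx": 0,"ty": 0,"tz": 0,"rx": 0,"ry": 0,"rz": 0,"gripper": 0},
], force=120)

```text
t: 12.0
tool_pos: [0.637, -0.0476, 0.0208]
tcp_rot: [[0.113, 0.994, -0.01], [0.99, -0.113, -0.085], [-0.085, -0.0, -0.996]]
wrist_force: [0.4, 0.2, -1.2]
finger_gap: 0.0194
grasp_force: 120.0
```

```bash
python3 - <<'E'
from h import *
s=st();b=np.array(s['tool_pos'])+np.array(s['tcp_rot'])@HK;print('bend',b)
T=manip.read_camera('top');print('exp px',proj(T,b))
g=cv2.cvtColor(T['color'],cv2.COLOR_BGR2GRAY)[122:182,250:310]
for r in g[::2]: print(''.join('%3d'%(x//3) if x>50 else '  .' for x in r[::1]))
E
```

```text
t 12.0 pos [ 0.637  -0.0476  0.0208] yaw 83.48 zaxis [-0.01  -0.085 -0.996] F [ 0.4  0.2 -1.2] M [ 0.11 -0.04 -0.02] gap 0.0194 gf 120.0 j1,j7 [ 0.12 -0.52]
bend [0.66196867 0.17080177 0.0089921 ]
exp px [278.80500053 127.03586929]
 30 31 31 30 30 31 31 30 31 31 31 32 31 31 43 61 67 66 57 33  .  .  .  .  .  .  .  .  .  .  .  .  .  .  .  .  .  .  .  .  .  .  .  .  .  .  .  .  .  .  .  .  .  .  .  .  .  .  .  .
 31 31 30 31 30 31 32 31 32 31 30 31 30 33 44 61 67 65 57 31  .  .  .  .  .  .  .  .  .  .  .  .  .  .  .  .  .  .  .  .  .  .  .  .  .  .  .  .  .  .  .  .  .  .  .  .  .  .  .  .
 31 32 31 31 31 31 31 31 32 31 31 31 30 33 48 63 67 65 55 31  .  .  .  .  .  . 18 34 42 39 34 33 32 30 29 29 23 20  .  .  .  .  .  .  .  .  .  .  .  .  .  .  .  .  .  .  .  .  .  .
 31 31 30 32 31 31 32 31 31 31 31 30 29 33 48 63 67 65 49 26  .  .  .  .  .  . 38 62 64 60 59 61 63 63 64 66 62 61 60 60 56 42 35 34 34 31 28 26 24 21 19 19 19 17  .  .  .  .  .  .
 30 30 31 30 31 30 30 31 31 31 31 29 30 35 52 64 67 64 48 27 18 22 25 26 24 33 52 65 59 36 20 22 27 30 32 35 36 39 40 42 42 36 33 34 35 35 36 38
[... 3861 characters left out ...]
1 31 31 29 34 50 65 70 69 58 31  .  .  .  .  .  .  .  .  .  .  .  .  .  .  .  .  .  .  .  .  .  .  .  .  .  .  .  .  .  .  .  .  .  .  .  .  .  .  .  .  .  .
 30 31 30 31 30 32 30 31 32 31 30 35 51 66 70 68 51 26  .  .  .  .  .  .  .  .  .  .  .  .  .  .  .  .  .  .  .  .  .  .  .  .  .  .  .  .  .  .  .  .  .  .  .  .  .  .  .  .  .  .
 31 30 32 31 31 31 31 30 31 31 30 37 56 67 70 67 51 26  .  .  .  .  .  .  .  .  .  .  .  .  .  .  .  .  .  .  .  .  .  .  .  .  .  .  .  .  .  .  .  .  .  .  .  .  .  .  .  .  .  .
 31 33 31 32 31 30 31 31 30 31 29 37 56 68 70 67 49 25  .  .  .  .  .  .  .  .  .  .  .  .  .  .  .  .  .  .  .  .  .  .  .  .  .  .  .  .  .  .  .  .  .  .  .  .  .  .  .  .  .  .
```

>>> arm_command([
  {"tx": -4,"ty": 0,"tz": 0,"rx": 0,"ry": 0,"rz": 0,"gripper": 0},
  {"tx": 0,"ty": -9,"tz": 0,"rx": 0,"ry": 0,"rz": 0,"gripper": 0},
  {"tx": 0,"ty": -9,"tz": 0,"rx": 0,"ry": 0,"rz": 0,"gripper": 0},
  {"tx": 0,"ty": -9,"tz": 0,"rx": 0,"ry": 0,"rz": 0,"gripper": 0},
  {"tx": 0,"ty": -9,"tz": 0,"rx": 0,"ry": 0,"rz": 0,"gripper": 0},
  {"tx": 0,"ty": -9,"tz": 0,"rx": 0,"ry": 0,"rz": 0,"gripper": 0},
  {"tx": 0,"ty": 0,"tz": 0,"rx": 0,"ry": 0,"rz": 0,"gripper": 0},
  {"tx": -4,"ty": 0,"tz": 0,"rx": 0,"ry": 0,"rz": 0,"gripper": 0},
  {"tx": -4,"ty": 0,"tz": 0,"rx": 0,"ry": 0,"rz": 0,"gripper": 0},
  {"tx": -4,"ty": 0,"tz": 0,"rx": 0,"ry": 0,"rz": 0,"gripper": 0},
])

```text
t: 13.05
tool_pos: [0.59, -0.0632, 0.0228]
tcp_rot: [[0.118, 0.993, -0.01], [0.989, -0.119, -0.087], [-0.087, 0.0, -0.996]]
wrist_force: [0.1, 0.7, -2.3]
finger_gap: 0.0196
grasp_force: 119.9
```

```bash
sed -i 's/^HK=.*/HK=np.array([.2245,-.0035,-.007])/' h.py
cat >> h.py <<'E'
def blob(save=None,z=.05,xr=(.45,.75),yr=(-.15,.17)):
    """grey cover pixels in top view outside the guard -> bbox, minAreaRect, and ascii"""
    T=manip.read_camera('top'); 
    if save: cv2.imwrite(save,T['color'])
    c=T['color'].astype(int); m=((c.min(2)>95)&(c.max(2)-c.min(2)<45)).astype(np.uint8)
    n,l,stt,cen=cv2.connectedComponentsWithStats(m,connectivity=8)
    for i in range(1,n):
        q=onz(T,cen[i],z)
        if xr[0]<q[0]<xr[1] and yr[0]<q[1]<yr[1] and stt[i,4]>60:
            r=cv2.minAreaRect(np.argwhere(l==i)[:,::-1].astype(np.float32)); print('blob',stt[i],'cen',q.round(3),'rect',np.round(r[0],1),np.round(r[1],1),round(r[2],1),'corners',[onz(T,k,z)[:2].round(3).tolist() for k in cv2.boxPoints(r)])
    return T
E
python3 - <<'E'
from h import *
s=st();R=np.array(s['tcp_rot']);b=np.array(s['tool_pos'])+R@HK;print('bend',b)
blob(yr=(-.15,.2))
# drag: yaw about bend from 83 to 100 while moving along
P=[]
for i in range(1,18):
    f=i/17;P.append((*hook(b+np.array([.03*f*f,-.195*f,0]),83.3+17*f,5),1))
plan3(P)
E
```

```text
t 13.05 pos [ 0.59   -0.0632  0.0228] yaw 83.18 zaxis [-0.01  -0.087 -0.996] F [ 0.1  0.7 -2.3] M [-0.01 -0.06 -0.04] gap 0.0196 gf 119.9 j1,j7 [ 0.14 -0.53]
bend [0.61318753 0.15990075 0.01023811]
blob [355 153   8  42 207] cen [ 0.511 -0.082  0.05 ] rect [359.  173.4] [41.2  6. ] 87.0 corners [[0.575, -0.069], [0.576, -0.087], [0.449, -0.095], [0.448, -0.077]]
t 13.1 pos [ 0.5898 -0.0643  0.0229] yaw 83.12 zaxis [-0.011 -0.087 -0.996] F [ 0.  -0.5 -1.7] M [ 0.03  0.   -0.  ] gap 0.0196 gf 119.9 j1,j7 [ 0.14 -0.53]
{"tx":-10.1,"ty":6,"tz":0.9,"rx":-0.1,"ry":0,"rz":-1.2,"gripper":0},
-- tcp [ 0.5945 -0.0751  0.0229] bend [0.6132 0.1484 0.0101]
{"tx":-11.3,"ty":5.3,"tz":1,"rx":-0.1,"ry":0,"rz":-1,"gripper":0},
-- tcp [ 0.5987 -0.0869  0.0229] bend [0.6134 0.1369 0.0101]
{"tx":-11.2,"ty":5.4,"tz":1,"rx":-0.1,"ry":0,"rz":-1,"gripper":0},
-- tcp [ 0.6031 -0.0985  0.0229] bend [0.614  0.1255 0.0101]
{"tx":-11.3,"ty":5.4,"tz":1,"rx":-0.1,"ry":0,"rz":-1,"gripper":0},
-- tcp [ 0.6078 -0.1102  0.0229] bend [0.6147 0.114  0.0101]
{"tx":-11.3,"ty":5.4,"tz":1,"rx":-0.1,"ry":0,"rz":-1,"gripper":0
[... 914 characters left out ...]
6524 -0.2007  0.0228] bend [0.6283 0.0222 0.01  ]
{"tx":-11.5,"ty":5.4,"tz":1,"rx":-0.1,"ry":0,"rz":-1,"gripper":0},
-- tcp [ 0.6588 -0.2117  0.0228] bend [0.6308 0.0108 0.01  ]
{"tx":-11.6,"ty":5.5,"tz":1,"rx":-0.1,"ry":0,"rz":-1,"gripper":0},
-- tcp [ 0.6655 -0.2227  0.0228] bend [ 0.6337 -0.0007  0.01  ]
{"tx":-11.6,"ty":5.4,"tz":1,"rx":0,"ry":0,"rz":-1,"gripper":0},
-- tcp [ 0.6724 -0.2336  0.0229] bend [ 0.6366 -0.0122  0.0101]
{"tx":-11.7,"ty":5.5,"tz":1.1,"rx":-0.1,"ry":0,"rz":-1,"gripper":0},
-- tcp [ 0.6795 -0.2444  0.0228] bend [ 0.6399 -0.0237  0.01  ]
{"tx":-11.7,"ty":5.4,"tz":1,"rx":-0.1,"ry":0,"rz":-1,"gripper":0},
-- tcp [ 0.6867 -0.2551  0.0228] bend [ 0.6432 -0.0351  0.01  ]
```

>>> arm_command([
  {"tx": -10,"ty": 5.4,"tz": 0.9,"rx": -0.1,"ry": 0,"rz": -1,"gripper": 0},
  {"tx": -11.3,"ty": 5.4,"tz": 1,"rx": -0.1,"ry": 0,"rz": -1,"gripper": 0},
  {"tx": -11.3,"ty": 5.4,"tz": 1,"rx": -0.1,"ry": 0,"rz": -1,"gripper": 0},
  {"tx": -11.3,"ty": 5.4,"tz": 1,"rx": -0.1,"ry": 0,"rz": -1,"gripper": 0},
  {"tx": -11.3,"ty": 5.4,"tz": 1,"rx": -0.1,"ry": 0,"rz": -1,"gripper": 0},
  {"tx": -11.3,"ty": 5.4,"tz": 1,"rx": -0.1,"ry": 0,"rz": -1,"gripper": 0},
  {"tx": -11.3,"ty": 5.4,"tz": 1,"rx": 0,"ry": 0,"rz": -1,"gripper": 0},
  {"tx": -11.3,"ty": 5.4,"tz": 1,"rx": -0.1,"ry": 0,"rz": -1,"gripper": 0},
  {"tx": -11.4,"ty": 5.4,"tz": 1,"rx": -0.1,"ry": 0,"rz": -1,"gripper": 0},
  {"tx": -11.4,"ty": 5.4,"tz": 1,"rx": -0.1,"ry": 0,"rz": -1,"gripper": 0},
])

```text
t: 14.1
tool_pos: [0.6393, -0.1777, 0.0226]
tcp_rot: [[-0.056, 0.998, 0.005], [0.995, 0.057, -0.087], [-0.087, -0.0, -0.996]]
wrist_force: [-1.2, 0.9, -2.1]
finger_gap: 0.0195
grasp_force: 119.7
```

```bash
python3 - <<'E'
from h import *
s=st();R=np.array(s['tcp_rot']);b=np.array(s['tool_pos'])+R@HK;print('bend',b)
T=manip.read_camera('top');print('bend px',proj(T,b),'tip',proj(T,b-R@np.array([0,.045,0])))
g=cv2.cvtColor(T['color'],cv2.COLOR_BGR2GRAY)[116:186,262:332]
for r in g[::3]: print(''.join('%3d'%(x//3) if x>50 else '  .' for x in r[::1]))
E
```

```text
t 14.1 pos [ 0.6393 -0.1777  0.0226] yaw 93.25 zaxis [ 0.005 -0.087 -0.996] F [-1.2  0.9 -2.1] M [ 0.09  0.02 -0.01] gap 0.0195 gf 119.7 j1,j7 [ 0.35 -0.2 ]
bend [0.62311337 0.04599739 0.01001295]
bend px [317.89023351 139.90237606] tip [318.32354787 153.85514868]
 30 29 39 60 67 68 65 39  .  .  .  .  .  .  .  .  .  .  .  .  .  .  .  .  .  .  .  .  .  .  .  .  .  .  .  .  .  .  .  .  .  .  .  .  .  .  .  .  .  .  .  .  .  .  .  .  .  .  .  .  .  .  .  .  .  .  .  .  .  .
 30 31 42 61 67 68 63 39  .  .  .  .  .  .  .  .  .  .  .  .  .  .  .  .  .  .  .  .  .  .  .  .  .  .  .  .  .  .  .  .  .  .  .  .  .  .  .  .  .  .  .  .  .  .  .  .  .  .  .  .  .  .  .  .  .  .  .  .  .  .
 31 32 43 62 66 66 57 32  .  .  .  .  .  .  .  .  .  .  .  .  .  .  .  .  .  .  .  .  .  .  .  .  .  .  .  .  .  .  .  .  .  .  .  .  .  .  .  .  .  .  .  .  .  .  .  .  .  .  .  .  .  .  .  .  .  .  .  .  .  .
 30 33 46 62 67 67 57 32  .  .  .  .  .  .  .  .  .  .  .  .  .  .  .  .  .  .  .  .  .  .  .  .  .  .  .  .  .  .  .  .  .  .  .  .  .  .  .  .  .  .  .  .  .  .  .  .  .  .  .  .  .  .  .  .  .  .  . 
[... 3528 characters left out ...]
.  .  .  .  .  .  .  .  .  .  .  .  .  .  .  .  .  .  .  .  .  .  .
 57 67 70 68 50 27  .  .  .  .  .  .  .  .  .  .  .  .  .  .  .  .  .  .  .  .  .  .  .  .  .  .  .  .  .  .  .  .  .  .  .  .  .  .  .  .  .  .  .  .  .  .  .  .  .  .  .  .  .  .  .  .  .  .  .  .  .  .  .  .
 57 68 70 66 44 21  .  .  .  .  .  .  .  .  .  .  .  .  .  .  .  .  .  .  .  .  .  .  .  .  .  .  .  .  .  .  .  .  .  .  .  .  .  .  .  .  .  .  .  .  .  .  .  .  .  .  .  .  .  .  .  .  .  .  .  .  .  .  .  .
 63 70 70 66 45 19  .  .  .  .  .  .  .  .  .  .  .  .  .  .  .  .  .  .  .  .  .  .  .  .  .  .  .  .  .  .  .  .  .  .  .  .  .  .  .  .  .  .  .  .  .  .  .  .  .  .  .  .  .  .  .  .  .  .  .  .  .  .  .  .
```

The cover follows the hook and is already out past the mouth. Dragging it another 80 mm leaves room to roll it back upright.

>>> arm_command([
  {"tx": -11.4,"ty": 5.4,"tz": 1,"rx": -0.1,"ry": 0,"rz": -1,"gripper": 0},
  {"tx": -11.5,"ty": 5.4,"tz": 1,"rx": -0.1,"ry": 0,"rz": -1,"gripper": 0},
  {"tx": -11.5,"ty": 5.4,"tz": 1,"rx": -0.1,"ry": 0,"rz": -1,"gripper": 0},
  {"tx": -11.6,"ty": 5.4,"tz": 1,"rx": -0.1,"ry": 0,"rz": -1,"gripper": 0},
  {"tx": -11.6,"ty": 5.4,"tz": 1,"rx": 0,"ry": 0,"rz": -1,"gripper": 0},
  {"tx": -11.7,"ty": 5.4,"tz": 1,"rx": -0.1,"ry": 0,"rz": -1,"gripper": 0},
  {"tx": -8,"ty": 4,"tz": 0.7,"rx": -0.1,"ry": 0,"rz": -1,"gripper": 0},
  {"tx": 0,"ty": 0,"tz": 0,"rx": 0,"ry": 0,"rz": 0,"gripper": 0},
  {"tx": 0,"ty": 0,"tz": 0,"rx": 0,"ry": 0,"rz": 0,"gripper": 0},
  {"tx": 0,"ty": 0,"tz": 0,"rx": 0,"ry": 0,"rz": 0,"gripper": 0},
])

```text
t: 15.15
tool_pos: [0.6835, -0.2493, 0.0229]
tcp_rot: [[-0.178, 0.984, 0.015], [0.98, 0.178, -0.085], [-0.087, -0.0, -0.996]]
wrist_force: [0.3, 1.3, -2.3]
finger_gap: 0.0196
grasp_force: 120.0
```

```bash
cat >> h.py <<'E'
def asc(T,r0,r1,c0,c1,st=3):
    g=cv2.cvtColor(T['color'],cv2.COLOR_BGR2GRAY)[r0:r1,c0:c1]
    for i,r in enumerate(g[::st]): print('%3d '%(r0+i*st)+''.join('%2d'%(x//3) if x>50 else ' .' for x in r))
E
python3 - <<'E'
from h import *
s=st();R=np.array(s['tcp_rot']);b=np.array(s['tool_pos'])+R@HK;print('bend',b)
T=manip.read_camera('top');print('bend px',proj(T,b),'tip',proj(T,b-R@np.array([0,.045,0])))
asc(T,118,175,315,375)
for nm,c,z,off in [('rear edge',352,.0599,-.0574),('front foot',324,.0277,.0289)]:
    q=onz(T,(c,148),z); print(nm,q,'Y0',q[1]-off)
E
```

```text
t 15.15 pos [ 0.6835 -0.2493  0.0229] yaw 100.28 zaxis [ 0.015 -0.085 -0.996] F [ 0.3  1.3 -2.3] M [0.05 0.01 0.01] gap 0.0196 gf 120.0 j1,j7 [0.45 0.03]
bend [ 0.64004172 -0.02928429  0.01040248]
bend px [341.86470891 135.25485741] tip [344.14384049 149.00914987]
118  . . . . . . . . . . . . . . . . . . . . . . . . . . . . . . . . . . . . . . . . . . . . . . . . . . . . . . . . . . . .
121  . . . . . . . . . . . . . . . . . . . . . . . . . . . . . . . . . . . . . . . . . . . . . . . . . . . . . . . . . . . .
124  . . . . . . . . . . . . . . . . . . . . . .2127313640363330303237454542464224 . . . . . . . . . . . . . . . . . . . . .
127  . . . . . . . . . . . . . . . .262933333636343233353432364653545453545354544017 . . . . . . . . . . . . . . . . . .1921
130  . . . . . . . . . . . . . . . .1822252732353537475049504950565957585858595953332521182124283435353740414239393636363432
133  . . . . . . . . . . . . . . . . .2442474849484340363535353851575958595959585958574232292524232319 . . . . . . . . . . .
136  . . . . . . . . . .3152605956565554545148495147393534363535445559595858585858533
[... 985 characters left out ...]
5149504949505151453124 . . . . . . . . . . . . . . . .
163  . . . . . . . . . . . . . . .17212021201923324345444440394040383938394041362718 . . . . . . . . . . . . . . . . . . . .
166  . . . . . . . . . . . . . . . . . . . . . . .222626242218 . . . . . . . . . . . . . . . . . . . . . . . . . . . . . . .
169  . . . . . . . . . . . . . . . . . . . . . . . . . . . . . . . . . . . . . . . . . . . . . . . . . . . . . . . . . . . .
172  . . . . . . . . . . . . . . . . . . . . . . . . . . . . . . . . . . . . . . . . . . . . . . . . . . . . . . . . . . . .
rear edge [ 0.58759555 -0.05910078  0.0599    ] Y0 -0.0017007799899213041
front foot [0.59318889 0.0260551  0.0277    ] Y0 -0.0028448970217022015
```

```bash
cat > r.py <<'E'
from h import *
u=Rt(101.)[:,0];v=np.array([-u[1],u[0],0])
F=np.array([.5975,-.008,0])
B=lambda a,b,z:F+(a*u+b*v)/1000+np.array([0,0,z/1000.])
H=lambda a,b,z,p=0,n=1:(*hook(B(a,b,z),100.3,p),n)
E
python3 - <<'E'
from r import *
s=st();R=np.array(s['tcp_rot']);b=np.array(s['tool_pos'])+R@HK-F
a0,b0=b@u*1000,b@v*1000;print('bar now',a0,b0,b[2])
plan3([H(a0+4,b0-2,10,5,1),H(a0+4,-90,10,5,4),H(-85,-90,12,5,3),H(-90,-24,49.6,2,5),H(-85,-24,49.6,0,2)])
print('PUSH')
w=[H(-66,-24,49.6,0,2)]
for ph in np.arange(133.8,89,-6.2): 
    t=np.radians(ph+4.25);w.append(H(74.2*np.cos(t),-24,74.2*np.sin(t)))
for ph in np.arange(82,43,-8):
    t=np.radians(ph+31.6);w.append(H(40+86.9*np.cos(t),-24,86.9*np.sin(t)))
plan3(w,start=hook(B(-85,-24,49.6),100.3))
E
```

```text
t 15.2 pos [ 0.6836 -0.2494  0.023 ] yaw 100.28 zaxis [ 0.015 -0.086 -0.996] F [-0.3 -0.2 -1.6] M [ 0.03  0.01 -0.02] gap 0.0195 gf 120.0 j1,j7 [0.45 0.03]
bar now -29.08175555772255 -37.72218274874622 0.01043437031376829
t 15.2 pos [ 0.6836 -0.2494  0.023 ] yaw 100.28 zaxis [ 0.015 -0.086 -0.996] F [-0.3 -0.2 -1.6] M [ 0.03  0.01 -0.02] gap 0.0195 gf 120.0 j1,j7 [0.45 0.03]
{"tx":4,"ty":2,"tz":0,"rx":0,"ry":0,"rz":0,"gripper":0},
-- tcp [ 0.6848 -0.2451  0.0226] bend [ 0.6413 -0.0251  0.0101]
{"tx":0.2,"ty":12.6,"tz":0,"rx":0,"ry":0,"rz":0,"gripper":0},
{"tx":0.2,"ty":12.6,"tz":0,"rx":0,"ry":0,"rz":0,"gripper":0},
{"tx":0.1,"ty":12.5,"tz":0,"rx":0,"ry":0,"rz":0,"gripper":0},
{"tx":0.2,"ty":12.6,"tz":0,"rx":0,"ry":0,"rz":0,"gripper":0},
-- tcp [ 0.7342 -0.2354  0.0226] bend [ 0.6907 -0.0154  0.01  ]
{"tx":-20,"ty":0.2,"tz":1.1,"rx":0,"ry":0,"rz":0,"gripper":0},
{"tx":-19.9,"ty":0.3,"tz":1,"rx":0,"ry":0,"rz":0,"gripper":0},
{"tx":-20,"ty":0.2,"tz":1.1,"rx":0,"ry":0,"rz":0,"gripper":0},
-- tcp [ 0.7456 -0.2943  0.0246] bend [ 0.7021 -0.0743  0.012 ]
{"tx":-1.7,"ty":-13.2,"tz":-5,"rx":0
[... 1869 characters left out ...]
==
-- tcp [ 0.6658 -0.2296  0.067 ] bend [ 0.6222 -0.0093  0.074 ]
{"tx":11.2,"ty":-0.1,"tz":-5.6,"rx":0,"ry":0,"rz":0,"gripper":0},
-- tcp [ 0.6637 -0.2186  0.0726] bend [0.6201 0.0017 0.0796]
{"tx":11.4,"ty":-0.1,"tz":-4.1,"rx":0,"ry":0,"rz":0,"gripper":0},
-- tcp [ 0.6615 -0.2074  0.0767] bend [0.6179 0.0129 0.0837]
{"tx":11.9,"ty":-0.2,"tz":-2.4,"rx":0,"ry":0,"rz":0,"gripper":0},
-- tcp [ 0.6592 -0.1957  0.0791] bend [0.6156 0.0246 0.0861]
{"tx":12.1,"ty":-0.1,"tz":-0.8,"rx":0,"ry":0,"rz":0,"gripper":0},
-- tcp [ 0.6569 -0.1838  0.0799] bend [0.6133 0.0364 0.0869]
{"tx":12.1,"ty":-0.2,"tz":0.9,"rx":0,"ry":0,"rz":0,"gripper":0},
-- tcp [ 0.6546 -0.1719  0.079 ] bend [0.611  0.0483 0.086 ]
```

>>> arm_command([
  {"tx": 4,"ty": 2,"tz": 0,"rx": 0,"ry": 0,"rz": 0,"gripper": 0},
  {"tx": 0,"ty": 12.6,"tz": 0,"rx": 0,"ry": 0,"rz": 0,"gripper": 0},
  {"tx": 0,"ty": 12.6,"tz": 0,"rx": 0,"ry": 0,"rz": 0,"gripper": 0},
  {"tx": 0,"ty": 12.6,"tz": 0,"rx": 0,"ry": 0,"rz": 0,"gripper": 0},
  {"tx": 0,"ty": 12.6,"tz": 0,"rx": 0,"ry": 0,"rz": 0,"gripper": 0},
  {"tx": -20,"ty": 0.3,"tz": 1,"rx": 0,"ry": 0,"rz": 0,"gripper": 0},
  {"tx": -20,"ty": 0.3,"tz": 1,"rx": 0,"ry": 0,"rz": 0,"gripper": 0},
  {"tx": -20,"ty": 0.3,"tz": 1,"rx": 0,"ry": 0,"rz": 0,"gripper": 0},
  {"tx": -1.6,"ty": -13.2,"tz": -5,"rx": 0,"ry": 0.6,"rz": 0,"gripper": 0},
  {"tx": -1.6,"ty": -13.2,"tz": -5,"rx": 0,"ry": 0.6,"rz": 0,"gripper": 0},
])

```text
t: 16.2
tool_pos: [0.7197, -0.3021, 0.0348]
tcp_rot: [[-0.178, 0.984, 0.011], [0.982, 0.178, -0.064], [-0.065, -0.001, -0.998]]
wrist_force: [-0.4, 0.1, -1.7]
finger_gap: 0.0195
grasp_force: 120.0
```

>>> arm_command([
  {"tx": -1.6,"ty": -13.2,"tz": -5,"rx": 0,"ry": 0.6,"rz": 0,"gripper": 0},
  {"tx": -1.6,"ty": -13.2,"tz": -5,"rx": 0,"ry": 0.6,"rz": 0,"gripper": 0},
  {"tx": -1.6,"ty": -13.2,"tz": -5,"rx": 0,"ry": 0.6,"rz": 0,"gripper": 0},
  {"tx": 2.7,"ty": 0,"tz": 3.8,"rx": 0,"ry": 1,"rz": 0,"gripper": 0},
  {"tx": 2.7,"ty": 0,"tz": 3.8,"rx": 0,"ry": 1,"rz": 0,"gripper": 0},
  {"tx": 0,"ty": 0,"tz": 0,"rx": 0,"ry": 0,"rz": 0,"gripper": 0},
  {"tx": 0,"ty": 0,"tz": 0,"rx": 0,"ry": 0,"rz": 0,"gripper": 0},
  {"tx": 0,"ty": 0,"tz": 0,"rx": 0,"ry": 0,"rz": 0,"gripper": 0},
  {"tx": 0,"ty": 0,"tz": 0,"rx": 0,"ry": 0,"rz": 0,"gripper": 0},
  {"tx": 0,"ty": 0,"tz": 0,"rx": 0,"ry": 0,"rz": 0,"gripper": 0},
])

```text
t: 17.2
tool_pos: [0.6816, -0.3083, 0.0425]
tcp_rot: [[-0.178, 0.984, 0.0], [0.984, 0.178, -0.0], [-0.0, 0.0, -1.0]]
wrist_force: [-0.1, -0.2, -1.7]
finger_gap: 0.0201
grasp_force: 120.0
```

```bash
python3 - <<'E'
from r import *
s=st();R=np.array(s['tcp_rot']);b=np.array(s['tool_pos'])+R@HK
print('bar',(b-F)@u,(b-F)@v,b)
T=manip.read_camera('top');print('bend px',proj(T,b),'tip',proj(T,b-R@np.array([0,.045,0])))
asc(T,118,172,312,392)
for nm,c,z,off in [('rear edge',356.5,.0599,-.0574),('front foot',327,.0277,.0289)]:
    q=onz(T,(c,148),z); print(nm,q,'Y0',q[1]-off)
E
```

```text
t 17.2 pos [ 0.6816 -0.3083  0.0425] yaw 100.28 zaxis [ 0. -0. -1.] F [-0.1 -0.2 -1.7] M [-0.04  0.01  0.01] gap 0.0201 gf 120.0 j1,j7 [0.59 0.22]
bar -0.08634731353127184 -0.024552525379373788 [ 0.63807727 -0.08807603  0.04949629]
bend px [361.4724331  133.02071456] tip [363.8968359  147.13114888]
118  . . . . . . . . . . . . . . . . . . . . . . . . . . . . . . . . . . . . . . . . . . . . . . . . . . . . . . . . . . . . . . . . . . . . . . . . . . . . . . . .
121  . . . . . . . . . . . . . . . . . . . . . . . . . . . . . . . . . . . . . . . . . . . . . . . . . . . . . . . . . . . . . . . . . . . . . . . . . . . . . . . .
124  . . . . . . . . . . . . . . . . . . . . . . . . .1926313539373230293238454540464225 . . . . . . . . . . . . . . . . . . . . . . . . . . . . . . . . . . . . . .
127  . . . . . . . . . . . . . . . . . .17252933343535333134363531364552555454545254553919 . . . . . . . . . . . . . . . . . . . . . . . . .232728303237413432343536
130  . . . . . . . . . . . . . . . . . . .182224273236363847495050484956585957595859595431 . . . . . .17282830333846555856585961646767656261
[... 1613 characters left out ...]
. . . . . . . . . . . . . . . . . . . . . . . . . . . . . . .
163  . . . . . . . . . . . . . . . . . . .212120202123324345444441394040383838404140372619 . . . . . . . . . . . . . . . . . . . . . . . . . . . . . . . . . . . . .
166  . . . . . . . . . . . . . . . . . . . . . . . . . .222726242019 . . . . . . . . . . . . . . . . . . . . . . . . . . . . . . . . . . . . . . . . . . . . . . . .
169  . . . . . . . . . . . . . . . . . . . . . . . . . . . . . . . . . . . . . . . . . . . . . . . . . . . . . . . . . . . . . . . . . . . . . . . . . . . . . . . .
rear edge [ 0.58794946 -0.07278147  0.0599    ] Y0 -0.015381473056947446
front foot [0.59342999 0.01673506 0.0277    ] Y0 -0.012164939828048903
```

>>> arm_command([
  {"tx": 9,"ty": -5,"tz": 0,"rx": 0,"ry": 0,"rz": 0,"gripper": 0},
  {"tx": 9,"ty": -5,"tz": 0,"rx": 0,"ry": 0,"rz": 0,"gripper": 0},
  {"tx": 8,"ty": 0,"tz": 0,"rx": 0,"ry": 0,"rz": 0,"gripper": 0},
  {"tx": 5.7,"ty": 0,"tz": -5.7,"rx": 0,"ry": 0,"rz": 0,"gripper": 0},
  {"tx": 6.3,"ty": 0,"tz": -5,"rx": 0,"ry": 0,"rz": 0,"gripper": 0},
  {"tx": 6.7,"ty": -0.1,"tz": -4.3,"rx": 0,"ry": 0,"rz": 0,"gripper": 0},
  {"tx": 7.2,"ty": -0.1,"tz": -3.6,"rx": 0,"ry": 0,"rz": 0,"gripper": 0},
  {"tx": 0,"ty": 0,"tz": 0,"rx": 0,"ry": 0,"rz": 0,"gripper": 0},
  {"tx": 0,"ty": 0,"tz": 0,"rx": 0,"ry": 0,"rz": 0,"gripper": 0},
  {"tx": 0,"ty": 0,"tz": 0,"rx": 0,"ry": 0,"rz": 0,"gripper": 0},
])

```text
t: 18.25
tool_pos: [0.662, -0.26, 0.0609]
tcp_rot: [[-0.178, 0.984, -0.0], [0.984, 0.178, -0.0], [-0.0, -0.0, -1.0]]
wrist_force: [0.1, -1.4, -2.0]
finger_gap: 0.0195
grasp_force: 120.1
```

```bash
sed -i 's/^F=.*/F=np.array([.5985,-.013,0])/' r.py; python3 - <<'E'
from r import *
s=st();R=np.array(s['tcp_rot']);b=np.array(s['tool_pos'])+R@HK
print('bar',(b-F)@u,(b-F)@v,b)
T=manip.read_camera('top');print('bend px',proj(T,b),'tip',proj(T,b-R@np.array([0,.045,0])))
asc(T,118,172,312,382)
E
```

```text
t 18.25 pos [ 0.662  -0.26    0.0609] yaw 100.23 zaxis [-0. -0. -1.] F [ 0.1 -1.4 -2. ] M [-0.16 -0.03 -0.04] gap 0.0195 gf 120.1 j1,j7 [0.56 0.15]
bar -0.030004402536199286 -0.014714906010632429 [ 0.61866966 -0.0396454   0.06785206]
bend px [345.91664257 137.21561436] tip [348.29608504 151.55162551]
118  . . . . . . . . . . . . . . . . . . . . . . . . . . . . . . . . . . . . . . . . . . . . . . . . . . . . . . . . . . . . . . . . . . . . . .
121  . . . . . . . . . . . . . . . . . . . . . . . . . . . . . . . . . . . . . . . . . . . . . . . . . . . . . . . . . . . . . . . . . . . . . .
124  . . . . . . . . . . . . . . . . . . . .19232631313122274247564928 . . . . . . . . . . . . . . . . . . . . . . . . . . . . . . . . . . . . .
127  . . . . . . . . . . . . . . .18253442525951413735373938384257634522 . . . . . . . . . . . . . . . . . . . . . . . . . . . . . . . . . . . .
130  . . . . . . . . . . . . . .2326272520244665686867676767676768676034 . . . . . . . . . . . . . . . . . . . . . . . . . .19201718212631323335
133  . . . . . . . . . . . . . . . . . . . .36626867676667676666666865452
[... 1111 characters left out ...]
 . . . .41646965483938383938384041363737363433343447624924 . . . . . . . . . . . . . . . . . . . . . . . . . . . . . . .
160  . . . . . . . . . . . . . .31586866513938393839383331292829313131313241483923 . . . . . . . . . . . . . . . . . . . . . . . . . . . . . . .
163  . . . . . . . . . . . . . . .34505145363943434350485162605552504843362621 . . . . . . . . . . . . . . . . . . . . . . . . . . . . . . . . .
166  . . . . . . . . . . . . . . . . . . . .19 .212521201721211817 . . . . . . . . . . . . . . . . . . . . . . . . . . . . . . . . . . . . . . .
169  . . . . . . . . . . . . . . . . . . . . . . . . . . . . . . . . . . . . . . . . . . . . . . . . . . . . . . . . . . . . . . . . . . . . . .
```

The cover is following the push: it's now at about 110° and its pivot edge has not slipped. I'll slide the bar so the shaft will clear the blade, then keep rolling it over.

>>> arm_command([
  {"tx": 0,"ty": 12,"tz": 0,"rx": 0,"ry": 0,"rz": 0,"gripper": 0},
  {"tx": 0,"ty": 12,"tz": 0,"rx": 0,"ry": 0,"rz": 0,"gripper": 0},
  {"tx": 7.5,"ty": 0,"tz": -2.7,"rx": 0,"ry": 0,"rz": 0,"gripper": 0},
  {"tx": 7.8,"ty": 0,"tz": -2,"rx": 0,"ry": 0,"rz": 0,"gripper": 0},
  {"tx": 8,"ty": 0,"tz": -1.1,"rx": 0,"ry": 0,"rz": 0,"gripper": 0},
  {"tx": 11.2,"ty": -0.1,"tz": -5.6,"rx": 0,"ry": 0,"rz": 0,"gripper": 0},
  {"tx": 11.4,"ty": -0.1,"tz": -4.1,"rx": 0,"ry": 0,"rz": 0,"gripper": 0},
  {"tx": 11.9,"ty": -0.2,"tz": -2.4,"rx": 0,"ry": 0,"rz": 0,"gripper": 0},
  {"tx": 12.1,"ty": -0.1,"tz": -0.8,"rx": 0,"ry": 0,"rz": 0,"gripper": 0},
  {"tx": 12.1,"ty": -0.2,"tz": 0.9,"rx": 0,"ry": 0,"rz": 0,"gripper": 0},
])

```text
t: 19.3
tool_pos: [0.6703, -0.1732, 0.0793]
tcp_rot: [[-0.178, 0.984, 0.0], [0.984, 0.178, 0.0], [-0.0, 0.0, -1.0]]
wrist_force: [0.1, -0.0, -1.2]
finger_gap: 0.0197
grasp_force: 120.0
```

```bash
python3 - <<'E'
from r import *
s=st();R=np.array(s['tcp_rot']);b=np.array(s['tool_pos'])+R@HK
print('bar',(b-F)@u,(b-F)@v,b)
T=manip.read_camera('top');print('bend px',proj(T,b),'tip',proj(T,b-R@np.array([0,.045,0])))
asc(T,112,172,280,360)
E
```

```text
t 19.3 pos [ 0.6703 -0.1732  0.0793] yaw 100.28 zaxis [ 0.  0. -1.] F [ 0.1 -0.  -1.2] M [-0.02 -0.04  0.  ] gap 0.0197 gf 120.0 j1,j7 [0.44 0.03]
bar 0.05356551640812884 -0.03925100797890978 [0.62680907 0.04707081 0.0862649 ]
bend px [317.33597489 132.24914027] tip [319.63240955 146.73928095]
112  . . . . . . . . . . . . . . . . . . . . . . . . . . . . . . . . . . . . . . . . . . . . . . . . . . . . . . . . . . . . . . . . . . . . . . . . . . . . . . . .
115  . . . . . . . . . . . . . . . . . . . . . . . . . . . . . . . . . . . . . . . . . . . . . . . . . . . . . . . . . . . . . . . . . . . . . . . . . . . . . . . .
118  . . . . . . . . . . . . . . . . . . . . . . . . . . . . . . . . . . . . . . . . . . . . . . . . . . . . . . . . . . . . . . . . . . . . . . . . . . . . . . . .
121  . . . . . . . . . . . . . . . . . . . . . . . . . . . . . . . . . . . . . . . . . . . . . . . . . . . . . . . . . . . . . . . . . . . . . . . . . . . . . . . .
124  . . . . . . . . . . . . . . . . . . . . . . . . . . . . . . . . . . . . . . . . . . . . . . . . . . . . . . . . . . . . . . . . . . . . . . 
[... 1794 characters left out ...]
 . . . . . . . . . . . . . . . . . . . .
160  . . . . . . . . . . . . . . . . . . . . . . . . . . . . .2852565656545452454347545554535354545353545354545354533920 . . . . . . . . . . . . . . . . . . . . . .
163  . . . . . . . . . . . . . . . . . . . . . . . . . . . . . .26282317 . . . . .30474650545454535252525253535354545334 . . . . . . . . . . . . . . . . . . . . . .
166  . . . . . . . . . . . . . . . . . . . . . . . . . . . . . . . . . . . .17304351424045393435343234373839393738362617 . . . . . . . . . . . . . . . . . . . . . .
169  . . . . . . . . . . . . . . . . . . . . . . . . . . . . . . . . . . . . . . . . . . . . . . . . . . . . . . . . . . . . . . . . . . . . . . . . . . . . . . . .
```

>>> arm_command([
  {"tx": 12,"ty": 0,"tz": 2.5,"rx": 0,"ry": 0,"rz": 0,"gripper": 0},
  {"tx": 11,"ty": 0,"tz": 4,"rx": 0,"ry": 0,"rz": 0,"gripper": 0},
  {"tx": 6,"ty": 0,"tz": 2,"rx": 0,"ry": 0,"rz": 0,"gripper": 0},
  {"tx": 0,"ty": 0,"tz": 0,"rx": 0,"ry": 0,"rz": 0,"gripper": 0},
  {"tx": 0,"ty": 0,"tz": 0,"rx": 0,"ry": 0,"rz": 0,"gripper": 0},
  {"tx": 0,"ty": 0,"tz": 0,"rx": 0,"ry": 0,"rz": 0,"gripper": 0},
  {"tx": 0,"ty": 0,"tz": 0,"rx": 0,"ry": 0,"rz": 0,"gripper": 0},
  {"tx": 0,"ty": 0,"tz": 0,"rx": 0,"ry": 0,"rz": 0,"gripper": 0},
  {"tx": 0,"ty": 0,"tz": 0,"rx": 0,"ry": 0,"rz": 0,"gripper": 0},
  {"tx": 0,"ty": 0,"tz": 0,"rx": 0,"ry": 0,"rz": 0,"gripper": 0},
])

```text
t: 20.35
tool_pos: [0.6652, -0.1462, 0.0704]
tcp_rot: [[-0.178, 0.984, -0.0], [0.984, 0.178, -0.0], [-0.0, -0.0, -1.0]]
wrist_force: [0.1, 0.7, -2.0]
finger_gap: 0.0197
grasp_force: 120.2
```

```bash
python3 - <<'E'
from r import *
s=st();R=np.array(s['tcp_rot']);b=np.array(s['tool_pos'])+R@HK
print('bar',(b-F)@u,(b-F)@v,b)
T=manip.read_camera('top');print('bend px',proj(T,b),'tip',proj(T,b-R@np.array([0,.045,0])))
asc(T,115,172,280,350)
for l in ('cover_grip','cover_plate'):
  for m in manip.mark_of(l,T):
    q=onz(T,m['at'],Z[l])
    if q[0]>.45:print(l,np.round(m['at'],1),round(m['score'],2),q.round(4))
E
```

```text
t 20.35 pos [ 0.6652 -0.1462  0.0704] yaw 100.24 zaxis [-0. -0. -1.] F [ 0.1  0.7 -2. ] M [0.24 0.24 0.1 ] gap 0.0197 gf 120.2 j1,j7 [ 0.41 -0.02]
bar 0.08106929925232927 -0.039532515269760884 [0.62183744 0.07412299 0.07739641]
bend px [308.34436941 134.41643757] tip [310.57971518 148.83463156]
115  . . . . . . . . . . . . . . . . . . . . . . . . . . . . . . . . . . . . . . . . . . . . . . . . . . . . . . . . . . . . . . . . . . . . . .
118  . . . . . . . . . . . . . . . . . . . . . . . . . . . . . . . . . . . . . . . . . . . . . . . . . . . . . . . . . . . . . . . . . . . . . .
121  . . . . . . . . . . . . . . . . . . . . . . . . . . . . . . . . . . . . . . . . . . . . . . . . . . . . . . . . . . . . . . . . . . . . . .
124  . . . . . . . . . . . . . . . . . . . . . . . . . . . . . . . . . . . . . . . . . . . . . . . . . . . . . . . . . . . . . . . . . . . . . .
127  . . . . . . . . . . . . . . . . . . . . . . . . . . . . . . . . . . . . . . . . . . . . . . . . . . . . . . . . .17171921232935343535363739
130  . . . . . . . . . . . . . . . . . . . . .171920263235394140414551575856525
[... 1356 characters left out ...]
 . . . . . . .
160  . . . . . . . . . . . . . . . . . . . .274668727172717171717171717071717070707071707171707170705731 . . . . . . . . . . . . . . . . . . . .
163  . . . . . . . . . . . . . . . . . . . .21356271727170717070707170707070707170707171717170717173694318 . . . . . . . . . . . . . . . . . . .
166  . . . . . . . . . . . . . . . . . . . .172544687372707071717170696870706969706665606067686456453826 . . . . . . . . . . . . . . . . . . . .
169  . . . . . . . . . . . . . . . . . . . . . .203735354353565348525251494743403737332717 . . . . . . . . . . . . . . . . . . . . . . . . . . .
cover_grip [310.3 149.9] 0.61 [0.5789 0.0675 0.058 ]
cover_plate [309.7 151.9] 0.6 [0.5782 0.0699 0.034 ]
```

The cover is upright again: plate rows 133–168, blade near (314,147), centre about (0.579, 0.068), clear of the guard. I'm lifting the hook out and laying the rod back in its old place.

```bash
python3 - <<'E'
from h import *
s=st();p=np.array(s['tool_pos'])
plan3([(p+[0,0,.07],Rt(100.24),2),(np.array([.664,-.118,.135]),Rt(28.5),9),(np.array([.664,-.118,.03]),Rt(28.5),4),(np.array([.664,-.118,.009]),Rt(28.5),3)])
E
```

```text
t 20.5 pos [ 0.6652 -0.146   0.0704] yaw 100.26 zaxis [-0. -0. -1.] F [-0.9  1.3 -0.5] M [0.29 0.16 0.11] gap 0.0196 gf 120.1 j1,j7 [ 0.41 -0.02]
t 20.5 pos [ 0.6652 -0.146   0.0704] yaw 100.26 zaxis [-0. -0. -1.] F [-0.9  1.3 -0.5] M [0.29 0.16 0.11] gap 0.0196 gf 120.1 j1,j7 [ 0.41 -0.02]
{"tx":0,"ty":0,"tz":-35,"rx":0,"ry":0,"rz":0,"gripper":0},
{"tx":0,"ty":0,"tz":-35,"rx":0,"ry":0,"rz":0,"gripper":0},
-- tcp [ 0.6652 -0.146   0.1404] bend [0.6218 0.0742 0.1474]
{"tx":3.1,"ty":0.4,"tz":0.6,"rx":0,"ry":0,"rz":8,"gripper":0},
{"tx":3.1,"ty":0,"tz":0.6,"rx":0,"ry":0,"rz":8,"gripper":0},
{"tx":3.1,"ty":-0.4,"tz":0.6,"rx":0,"ry":0,"rz":8,"gripper":0},
{"tx":3,"ty":-0.9,"tz":0.6,"rx":0,"ry":0,"rz":8,"gripper":0},
{"tx":2.8,"ty":-1.3,"tz":0.6,"rx":0,"ry":0,"rz":8,"gripper":0},
{"tx":2.6,"ty":-1.7,"tz":0.6,"rx":0,"ry":0,"rz":7.9,"gripper":0},
{"tx":2.4,"ty":-2,"tz":0.6,"rx":0,"ry":0,"rz":8,"gripper":0},
{"tx":2.1,"ty":-2.3,"tz":0.6,"rx":0,"ry":0,"rz":7.9,"gripper":0},
==
{"tx":1.8,"ty":-2.6,"tz":0.6,"rx":0,"ry":0,"rz":8,"gripper":0},
-- tcp [ 0.664 -0.118  0.135] bend [ 0.8597 -0.0079  0.142 ]
{"tx":0,"ty":0,"tz":26.2,"rx":0,"ry":0,"rz":0,"gripper":0},
{"tx":0,"ty":0,"tz":26.3,"rx":0,"ry":0,"rz":0,"gripper":0},
{"tx":0,"ty":0,"tz":26.2,"rx":0,"ry":0,"rz":0,"gripper":0},
{"tx":0,"ty":0,"tz":26.3,"rx":0,"ry":0,"rz":0,"gripper":0},
-- tcp [ 0.664 -0.118  0.03 ] bend [ 0.8597 -0.0079  0.037 ]
{"tx":0,"ty":0,"tz":7,"rx":0,"ry":0,"rz":0,"gripper":0},
{"tx":0,"ty":0,"tz":7,"rx":0,"ry":0,"rz":0,"gripper":0},
{"tx":0,"ty":0,"tz":7,"rx":0,"ry":0,"rz":0,"gripper":0},
-- tcp [ 0.664 -0.118  0.009] bend [ 0.8597 -0.008   0.016 ]
```

>>> arm_command([
  {"tx": 0,"ty": 0,"tz": -25,"rx": 0,"ry": 0,"rz": 0,"gripper": 0},
  {"tx": 0,"ty": 0,"tz": -45,"rx": 0,"ry": 0,"rz": 0,"gripper": 0},
  {"tx": 3.1,"ty": 0.4,"tz": 0.6,"rx": 0,"ry": 0,"rz": 8,"gripper": 0},
  {"tx": 3.1,"ty": 0,"tz": 0.6,"rx": 0,"ry": 0,"rz": 8,"gripper": 0},
  {"tx": 3.1,"ty": -0.4,"tz": 0.6,"rx": 0,"ry": 0,"rz": 8,"gripper": 0},
  {"tx": 3,"ty": -0.9,"tz": 0.6,"rx": 0,"ry": 0,"rz": 8,"gripper": 0},
  {"tx": 2.8,"ty": -1.3,"tz": 0.6,"rx": 0,"ry": 0,"rz": 8,"gripper": 0},
  {"tx": 2.6,"ty": -1.7,"tz": 0.6,"rx": 0,"ry": 0,"rz": 8,"gripper": 0},
  {"tx": 2.4,"ty": -2,"tz": 0.6,"rx": 0,"ry": 0,"rz": 8,"gripper": 0},
  {"tx": 2.1,"ty": -2.3,"tz": 0.6,"rx": 0,"ry": 0,"rz": 8,"gripper": 0},
])

```text
t: 21.5
tool_pos: [0.6643, -0.1213, 0.1357]
tcp_rot: [[0.81, 0.587, 0.0], [0.587, -0.81, -0.0], [0.0, 0.001, -1.0]]
wrist_force: [0.4, 0.4, -1.2]
finger_gap: 0.0193
grasp_force: 120.2
```

>>> arm_command([
  {"tx": 1.8,"ty": -2.6,"tz": 0.6,"rx": 0,"ry": 0,"rz": 7.8,"gripper": 0},
  {"tx": 0,"ty": 0,"tz": 26,"rx": 0,"ry": 0,"rz": 0,"gripper": 0},
  {"tx": 0,"ty": 0,"tz": 26,"rx": 0,"ry": 0,"rz": 0,"gripper": 0},
  {"tx": 0,"ty": 0,"tz": 26,"rx": 0,"ry": 0,"rz": 0,"gripper": 0},
  {"tx": 0,"ty": 0,"tz": 22,"rx": 0,"ry": 0,"rz": 0,"gripper": 0},
  {"tx": 0,"ty": 0,"tz": 9,"rx": 0,"ry": 0,"rz": 0,"gripper": 0},
  {"tx": 0,"ty": 0,"tz": 9,"rx": 0,"ry": 0,"rz": 0,"gripper": 0},
  {"tx": 0,"ty": 0,"tz": 5,"rx": 0,"ry": 0,"rz": 0,"gripper": 0},
  {"tx": 0,"ty": 0,"tz": 0,"rx": 0,"ry": 0,"rz": 0,"gripper": 0},
  {"tx": 0,"ty": 0,"tz": 0,"rx": 0,"ry": 0,"rz": 0,"gripper": 0},
])

```text
t: 22.5
tool_pos: [0.6646, -0.1181, 0.0128]
tcp_rot: [[0.879, 0.476, 0.001], [0.476, -0.879, -0.0], [0.001, 0.001, -1.0]]
wrist_force: [0.1, 0.3, -0.9]
finger_gap: 0.0197
grasp_force: 120.1
```

```bash
python3 - <<'E'
from h import *
s=st()
T=manip.read_camera('top')
import pickle;pickle.dump(T,open('T2.pkl','wb'))
asc(T,115,175,280,350)
for l in ('cover_grip','cover_plate'):
  for m in manip.mark_of(l,T):
    q=onz(T,m['at'],Z[l])
    if q[0]>.45:print(l,np.round(m['at'],1),round(m['score'],2),q.round(4))
E
```

```text
t 22.5 pos [ 0.6646 -0.1181  0.0128] yaw 28.46 zaxis [ 0.001 -0.    -1.   ] F [ 0.1  0.3 -0.9] M [-0.09  0.   -0.04] gap 0.0197 gf 120.1 j1,j7 [ 0.18 -1.09]
115  . . . . . . . . . . . . . . . . . . . . . . . . . . . . . . . . . . . . . . . . . . . . . . . . . . . . . . . . . . . . . . . . . . . . . .
118  . . . . . . . . . . . . . . . . . . . . . . . . . . . . . . . . . . . . . . . . . . . . . . . . . . . . . . . . . . . . . . . . . . . . . .
121  . . . . . . . . . . . . . . . . . . . . . . . . . . . . . . . . . . . . . . . . . . . . . . . . . . . . . . . . . . . . . . . . . . . . . .
124  . . . . . . . . . . . . . . . . . . . . . . . . . . . . . . . . . . . . . . . . . . . . . . . . . . . . . . . . . . . . . . . . . . . . . .
127  . . . . . . . . . . . . . . . . . . . . . . . . . . . . . . . . . . . . . . . . . . . . . . . . . . . . . . . . . . . . . . . . . . . . . .
130  . . . . . . . . . . . . . . . . . . . . . . . . . .17192026333434324144454832263123 . . . . . . . . . . . . . . . . . . . . . . . . . . . .
133  . . . . . . . . . . . . . . . . .31566363585160646265676768696768697
[... 1363 characters left out ...]
. . . . . . .
163  . . . . . . . . . . . . . . . . . .225170727271717172717272727272717272717172716046424344443519 . . . . . . . . . . . . . . . . . . . . . .
166  . . . . . . . . . . . . . . . . . . .3868747272727272727272727272727272707273695243444235322918 . . . . . . . . . . . . . . . . . . . . . .
169  . . . . . . . . . . . . . . . . . . .23516871667173695963676667655854565348372919 . . . . . . . . . . . . . . . . . . . . . . . . . . . . .
172  . . . . . . . . . . . . . . . . . . . . . . . . . . . . .18 .17 . . . . . . . . . . . . . . . . . . . . . . . . . . . . . . . . . . . . . .
cover_grip [309.  151.7] 0.55 [0.5732 0.0713 0.058 ]
cover_plate [310.9 151.7] 0.97 [0.5789 0.0662 0.034 ]
```

>>> arm_command([
  {"tx": 0,"ty": 0,"tz": 3,"rx": 0,"ry": 0,"rz": 0,"gripper": 0},
  {"tx": 0,"ty": 0,"tz": 2.5,"rx": 0,"ry": 0,"rz": 0,"gripper": 0},
  {"tx": 0,"ty": 0,"tz": 0,"rx": 0,"ry": 0,"rz": 0,"gripper": 0},
  {"tx": 0,"ty": 0,"tz": 0,"rx": 0,"ry": 0,"rz": 0,"gripper": 50},
  {"tx": 0,"ty": 0,"tz": 0,"rx": 0,"ry": 0,"rz": 0,"gripper": 50},
  {"tx": 0,"ty": 0,"tz": 0,"rx": 0,"ry": 0,"rz": 0,"gripper": 50},
  {"tx": 0,"ty": 0,"tz": 0,"rx": 0,"ry": 0,"rz": 0,"gripper": 50},
  {"tx": 0,"ty": 0,"tz": -15,"rx": 0,"ry": 0,"rz": 0,"gripper": 50},
  {"tx": 0,"ty": 0,"tz": -45,"rx": 0,"ry": 0,"rz": 0,"gripper": 50},
  {"tx": 0,"ty": 0,"tz": -50,"rx": 0,"ry": 0,"rz": 0,"gripper": 50},
])

```text
t: 23.65
tool_pos: [0.6631, -0.1178, 0.1173]
tcp_rot: [[0.879, 0.477, -0.003], [0.477, -0.879, 0.0], [-0.002, -0.002, -1.0]]
wrist_force: [0.6, 0.2, 1.1]
finger_gap: 0.05
grasp_force: 0.0
```

```bash
python3 - <<'E'
from h import *
import pickle;T=pickle.load(open('T2.pkl','rb'))
print('blade',onz(T,(311,148),.076),'plate',onz(T,(310.2,151.3),.04))
s=st();p=np.array(s['tool_pos'])
plan3([(p+[0,0,.06],Rt(28.46),2),(np.array([.577,.068,.18]),Rt(9.7),6)],grip=50)
E
```

```text
blade [0.58048773 0.06497493 0.076     ] plate [0.57871541 0.06822545 0.04      ]
t 23.65 pos [ 0.6631 -0.1178  0.1173] yaw 28.46 zaxis [-0.003  0.    -1.   ] F [0.6 0.2 1.1] M [-0.   -0.07 -0.03] gap 0.05 gf 0.0 j1,j7 [ 0.19 -1.07]
t 23.65 pos [ 0.6631 -0.1178  0.1173] yaw 28.46 zaxis [-0.003  0.    -1.   ] F [0.6 0.2 1.1] M [-0.   -0.07 -0.03] gap 0.05 gf 0.0 j1,j7 [ 0.19 -1.07]
{"tx":-0.1,"ty":0,"tz":-30,"rx":0,"ry":0.1,"rz":0,"gripper":50},
{"tx":0,"ty":-0.1,"tz":-30,"rx":-0.1,"ry":0,"rz":0,"gripper":50},
-- tcp [ 0.663  -0.1178  0.1773] bend [ 0.8587 -0.0078  0.1842]
{"tx":2.2,"ty":-34.1,"tz":-0.4,"rx":0,"ry":0,"rz":3.1,"gripper":50},
{"tx":0.3,"ty":-34.1,"tz":-0.5,"rx":0,"ry":0,"rz":3.1,"gripper":50},
{"tx":-1.5,"ty":-34.1,"tz":-0.4,"rx":0,"ry":0,"rz":3.1,"gripper":50},
{"tx":-3.4,"ty":-34,"tz":-0.5,"rx":0,"ry":0,"rz":3.2,"gripper":50},
{"tx":-5.3,"ty":-33.7,"tz":-0.4,"rx":0,"ry":0,"rz":3.1,"gripper":50},
{"tx":-7.1,"ty":-33.3,"tz":-0.5,"rx":0,"ry":0,"rz":3.2,"gripper":50},
-- tcp [0.577 0.068 0.18 ] bend [0.7977 0.1091 0.1869]
```

>>> arm_command([
  {"tx": 0,"ty": 0,"tz": -30,"rx": 0,"ry": 0,"rz": 0,"gripper": 50},
  {"tx": 0,"ty": 0,"tz": -30,"rx": 0,"ry": 0,"rz": 0,"gripper": 50},
  {"tx": 2.2,"ty": -34,"tz": -0.4,"rx": 0,"ry": 0,"rz": 3.1,"gripper": 50},
  {"tx": 0.3,"ty": -34,"tz": -0.4,"rx": 0,"ry": 0,"rz": 3.1,"gripper": 50},
  {"tx": -1.5,"ty": -34,"tz": -0.4,"rx": 0,"ry": 0,"rz": 3.1,"gripper": 50},
  {"tx": -3.4,"ty": -34,"tz": -0.4,"rx": 0,"ry": 0,"rz": 3.2,"gripper": 50},
  {"tx": -5.3,"ty": -33.7,"tz": -0.4,"rx": 0,"ry": 0,"rz": 3.1,"gripper": 50},
  {"tx": -7.1,"ty": -33.3,"tz": -0.4,"rx": 0,"ry": 0,"rz": 3.2,"gripper": 50},
  {"tx": 0,"ty": 0,"tz": 0,"rx": 0,"ry": 0,"rz": 0,"gripper": 50},
  {"tx": 0,"ty": 0,"tz": 0,"rx": 0,"ry": 0,"rz": 0,"gripper": 50},
])

```text
t: 24.65
tool_pos: [0.5782, 0.0684, 0.1801]
tcp_rot: [[0.985, 0.17, 0.001], [0.17, -0.985, 0.0], [0.001, 0.0, -1.0]]
wrist_force: [1.6, -0.2, 0.0]
finger_gap: 0.0502
grasp_force: 0.0
```

```bash
python3 - <<'E'
from h import *
s=st()
W=manip.read_camera('wrist');T=manip.read_camera('top')
import pickle;pickle.dump((W,T),open('W3.pkl','wb'))
for l in ('cover_grip','cover_plate'):
  for m in manip.mark_of(l,W): print(l,np.round(m['at'],1),round(m['score'],2),onz(W,m['at'],Z[l]).round(4))
print('tcp px at z.058',proj(W,[*s['tool_pos'][:2],.058]))
for m in manip.mark_of('rod_grip',T)[:1]: print('rod',onz(T,m['at'],.014).round(3),m['score'])
C=np.zeros((600,800,3),np.uint8)
C[:400,:640]=W['color']; C[400:,:400]=cv2.resize(T['color'][60:160,250:450],(400,200))
cv2.imwrite('pics/m6.png',C)
E
```

```text
t 24.65 pos [0.5782 0.0684 0.1801] yaw 9.8 zaxis [ 0.001  0.    -1.   ] F [ 1.6 -0.2  0. ] M [-0.05  0.01 -0.02] gap 0.0502 gf 0.0 j1,j7 [-0.15 -1.64]
cover_grip [294.  391.4] 0.98 [0.3789 0.0553 0.058 ]
cover_grip [320.3 181.4] 0.78 [0.5857 0.0664 0.058 ]
cover_plate [319.9 178.5] 0.88 [0.5816 0.0658 0.034 ]
cover_plate [296.3 370.8] 0.6 [0.3803 0.0546 0.034 ]
tcp px at z.058 [316.07927689 190.15120384]
```

View pics/m6.png

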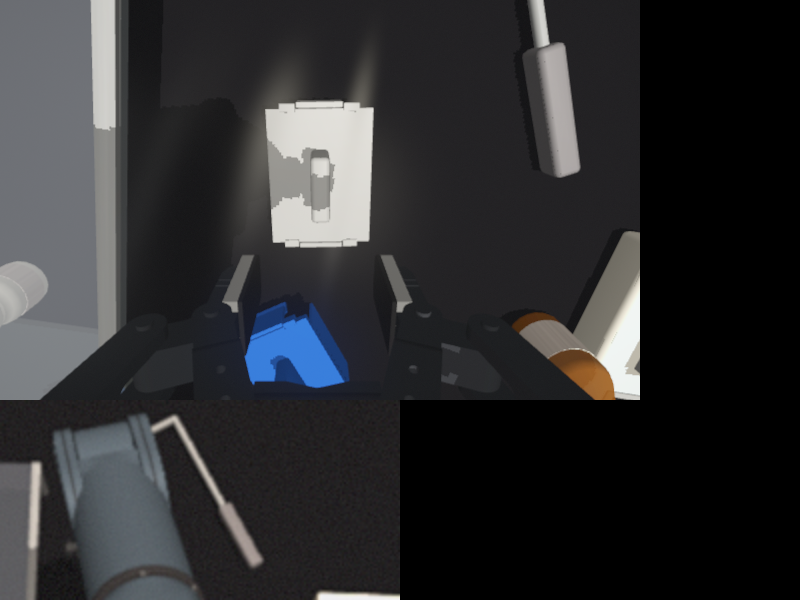

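The wrist view shows the cover upright and clear of the guard. Its blade is at (320,187), in line with the tool, and the plate corners are about (266,109), (373,108), (369,241) and (272,242). The rod lies flat on the right, and the blue look-alike below is untouched.

```bash
python3 - <<'E'
from h import *
import pickle;W,T=pickle.load(open('W3.pkl','rb'))
C=np.array([onz(W,p,.04) for p in [(266,109),(373,108),(369,241),(272,242)]]);c=C.mean(0);print(C.round(4),c)
ang=lambda v:np.degrees(np.arctan2(v[1],v[0]));print('yaw',ang(C[0]-C[3]),ang(C[1]-C[2]),ang(C[0]-C[1])-90, 'len',np.linalg.norm(C[0]-C[3]),np.linalg.norm(C[0]-C[1]))
B=np.array([onz(W,p,.076) for p in [(320.5,152),(320.5,222)]]);print('blade',B,B.mean(0),np.linalg.norm(B[0]-B[1]),ang(B[0]-B[1]))
s=st();R=np.array(s['tcp_rot']);print('shift tool mm (plate,blade)',(R.T@(c-s['tool_pos'])*1000).round(1),(R.T@(B.mean(0)-s['tool_pos'])*1000).round(1))
E
```

```text
[[0.6304 0.1164 0.04  ]
 [0.6451 0.0356 0.04  ]
 [0.5354 0.0146 0.04  ]
 [0.5202 0.0971 0.04  ]] [0.58277639 0.06594634 0.04      ]
yaw 9.913206773329513 10.83508026949315 10.31733778829421 len 0.11188230431084141 0.0820921451337635
blade [[0.61137322 0.07093832 0.076     ]
 [0.55984577 0.06186943 0.076     ]] [0.5856095  0.06640387 0.076     ] 0.05231942785681647 9.981892892459978
t 24.9 pos [0.5785 0.0663 0.179 ] yaw 9.56 zaxis [ 0. -0. -1.] F [ 0.7 -0.6 -0.4] M [ 0.   -0.02  0.02] gap 0.0505 gf 0.0 j1,j7 [-0.15 -1.64]
shift tool mm (plate,blade) [  4.1   1.  139. ] [  7.   1. 103.]
```

>>> arm_command([
  {"tx": 5,"ty": 1,"tz": 30,"rx": 0,"ry": 0,"rz": -0.5,"gripper": 50},
  {"tx": 0,"ty": 0,"tz": 40,"rx": 0,"ry": 0,"rz": 0,"gripper": 50},
  {"tx": 0,"ty": 0,"tz": 40,"rx": 0,"ry": 0,"rz": 0,"gripper": 50},
  {"tx": 0,"ty": 0,"tz": 20,"rx": 0,"ry": 0,"rz": 0,"gripper": 50},
  {"tx": 0,"ty": 0,"tz": 5,"rx": 0,"ry": 0,"rz": 0,"gripper": 40},
  {"tx": 0,"ty": 0,"tz": 0,"rx": 0,"ry": 0,"rz": 0,"gripper": 0},
  {"tx": 0,"ty": 0,"tz": 0,"rx": 0,"ry": 0,"rz": 0,"gripper": 0},
  {"tx": 0,"ty": 0,"tz": 0,"rx": 0,"ry": 0,"rz": 0,"gripper": 0},
  {"tx": 0,"ty": 0,"tz": 0,"rx": 0,"ry": 0,"rz": 0,"gripper": 0},
  {"tx": 0,"ty": 0,"tz": 0,"rx": 0,"ry": 0,"rz": 0,"gripper": 0},
], force=100)

```text
t: 25.9
tool_pos: [0.5841, 0.0674, 0.0451]
tcp_rot: [[0.984, 0.176, 0.002], [0.176, -0.984, 0.0], [0.002, 0.0, -1.0]]
wrist_force: [-1.0, -0.6, 6.7]
finger_gap: 0.0124
grasp_force: 98.3
```

```bash
python3 - <<'E'
from h import *
s=st();p=np.array(s['tool_pos']);R=np.array(s['tcp_rot'])
plan3([(p+[0,0,.1],R,3),(np.array([.49,-.304,.20]),Rt(-.5),13)])
E
```

```text
t 25.9 pos [0.5841 0.0674 0.0451] yaw 10.14 zaxis [ 0.002  0.    -1.   ] F [-1.  -0.6  6.7] M [-0.08  0.21 -0.03] gap 0.0124 gf 98.3 j1,j7 [-0.15 -1.65]
t 25.9 pos [0.5841 0.0674 0.0451] yaw 10.14 zaxis [ 0.002  0.    -1.   ] F [-1.  -0.6  6.7] M [-0.08  0.21 -0.03] gap 0.0124 gf 98.3 j1,j7 [-0.15 -1.65]
{"tx":0.1,"ty":0,"tz":-33.3,"rx":0,"ry":0,"rz":0,"gripper":0},
{"tx":0.1,"ty":0,"tz":-33.3,"rx":0,"ry":0,"rz":0,"gripper":0},
{"tx":0,"ty":0,"tz":-33.4,"rx":0,"ry":0,"rz":0,"gripper":0},
-- tcp [0.5841 0.0674 0.1451] bend [0.8044 0.1104 0.1526]
{"tx":-12.1,"ty":26.8,"tz":-4.2,"rx":0,"ry":0,"rz":0.8,"gripper":0},
{"tx":-11.8,"ty":27,"tz":-4.2,"rx":0,"ry":0,"rz":0.8,"gripper":0},
{"tx":-11.4,"ty":27.2,"tz":-4.2,"rx":0,"ry":0,"rz":0.8,"gripper":0},
{"tx":-11,"ty":27.3,"tz":-4.3,"rx":0,"ry":0,"rz":0.8,"gripper":0},
{"tx":-10.6,"ty":27.5,"tz":-4.2,"rx":0,"ry":0,"rz":0.8,"gripper":0},
{"tx":-10.2,"ty":27.6,"tz":-4.3,"rx":0,"ry":0,"rz":0.8,"gripper":0},
{"tx":-9.9,"ty":27.8,"tz":-4.2,"rx":0,"ry":0,"rz":0.8,"gripper":0},
==
{"tx":-9.5,"ty":27.9,"tz":-4.3,"rx":0,"ry":0,"rz":0.8,"gripper":0},
{"tx":-9.1,"ty":28,"tz":-4.2,"rx":0,"ry":0,"rz":0.8,"gripper":0},
{"tx":-8.7,"ty":28.2,"tz":-4.3,"rx":0,"ry":0,"rz":0.9,"gripper":0},
{"tx":-8.2,"ty":28.3,"tz":-4.2,"rx":0,"ry":0,"rz":0.8,"gripper":0},
{"tx":-7.9,"ty":28.4,"tz":-4.3,"rx":0,"ry":-0.1,"rz":0.9,"gripper":0},
{"tx":-7.4,"ty":28.6,"tz":-4.2,"rx":0,"ry":0,"rz":0.8,"gripper":0},
-- tcp [ 0.49  -0.304  0.2  ] bend [ 0.7145 -0.3023  0.2071]
```

```bash
python3 - <<'E'
from h import *
s=st();p=np.array(s['tool_pos']);R=np.array(s['tcp_rot'])
plan3([(p+[0,0,.145],R,4),(np.array([.41,-.306,.23]),Rt(-1.2),13)])
E
```

```text
t 25.9 pos [0.5841 0.0674 0.0451] yaw 10.14 zaxis [ 0.002  0.    -1.   ] F [-1.  -0.6  6.7] M [-0.08  0.21 -0.03] gap 0.0124 gf 98.3 j1,j7 [-0.15 -1.65]
t 25.9 pos [0.5841 0.0674 0.0451] yaw 10.14 zaxis [ 0.002  0.    -1.   ] F [-1.  -0.6  6.7] M [-0.08  0.21 -0.03] gap 0.0124 gf 98.3 j1,j7 [-0.15 -1.65]
{"tx":0.1,"ty":0,"tz":-36.2,"rx":0,"ry":0,"rz":0,"gripper":0},
{"tx":0.1,"ty":0,"tz":-36.3,"rx":0,"ry":0,"rz":0,"gripper":0},
{"tx":0.1,"ty":0,"tz":-36.2,"rx":0,"ry":0,"rz":0,"gripper":0},
{"tx":0,"ty":0,"tz":-36.3,"rx":0,"ry":0,"rz":0,"gripper":0},
-- tcp [0.5841 0.0674 0.1901] bend [0.8044 0.1104 0.1976]
{"tx":-18.2,"ty":25.9,"tz":-3.1,"rx":0,"ry":0,"rz":0.9,"gripper":0},
{"tx":-17.8,"ty":26.2,"tz":-3.1,"rx":0,"ry":0,"rz":0.9,"gripper":0},
{"tx":-17.4,"ty":26.5,"tz":-3.1,"rx":0,"ry":0,"rz":0.9,"gripper":0},
{"tx":-17,"ty":26.7,"tz":-3.1,"rx":0,"ry":0,"rz":0.9,"gripper":0},
{"tx":-16.6,"ty":27,"tz":-3.1,"rx":0,"ry":0,"rz":0.9,"gripper":0},
{"tx":-16.1,"ty":27.3,"tz":-3.1,"rx":0,"ry":0,"rz":0.9,"gripper":0},
==
{"tx":-15.7,"ty":27.5,"tz":-3.1,"rx":0,"ry":0,"rz":0.8,"gripper":0},
{"tx":-15.3,"ty":27.7,"tz":-3.1,"rx":0,"ry":0,"rz":0.9,"gripper":0},
{"tx":-14.9,"ty":28,"tz":-3.1,"rx":0,"ry":0,"rz":0.8,"gripper":0},
{"tx":-14.5,"ty":28.2,"tz":-3.1,"rx":0,"ry":0,"rz":0.9,"gripper":0},
{"tx":-14.1,"ty":28.4,"tz":-3.1,"rx":0,"ry":0,"rz":0.8,"gripper":0},
{"tx":-13.7,"ty":28.6,"tz":-3.1,"rx":0,"ry":-0.1,"rz":0.9,"gripper":0},
{"tx":-13.2,"ty":28.8,"tz":-3.1,"rx":0,"ry":0,"rz":0.8,"gripper":0},
-- tcp [ 0.41  -0.306  0.23 ] bend [ 0.6345 -0.307   0.2371]
```

>>> arm_command([
  {"tx": 0,"ty": 0,"tz": -30,"rx": 0,"ry": 0,"rz": 0,"gripper": 0},
  {"tx": 0,"ty": 0,"tz": -38,"rx": 0,"ry": 0,"rz": 0,"gripper": 0},
  {"tx": 0,"ty": 0,"tz": -38,"rx": 0,"ry": 0,"rz": 0,"gripper": 0},
  {"tx": 0,"ty": 0,"tz": -38,"rx": 0,"ry": 0,"rz": 0,"gripper": 0},
  {"tx": -18,"ty": 26,"tz": -3.1,"rx": 0,"ry": 0,"rz": 0.9,"gripper": 0},
  {"tx": -18,"ty": 26.2,"tz": -3.1,"rx": 0,"ry": 0,"rz": 0.9,"gripper": 0},
  {"tx": -17.4,"ty": 26.5,"tz": -3.1,"rx": 0,"ry": 0,"rz": 0.9,"gripper": 0},
  {"tx": -17,"ty": 26.7,"tz": -3.1,"rx": 0,"ry": 0,"rz": 0.9,"gripper": 0},
  {"tx": -16.6,"ty": 27,"tz": -3.1,"rx": 0,"ry": 0,"rz": 0.9,"gripper": 0},
  {"tx": -16,"ty": 27.3,"tz": -3.1,"rx": 0,"ry": 0,"rz": 0.9,"gripper": 0},
])

```text
t: 26.9
tool_pos: [0.5023, -0.106, 0.2069]
tcp_rot: [[0.997, 0.082, 0.0], [0.082, -0.997, -0.0], [0.0, 0.0, -1.0]]
wrist_force: [0.2, 0.5, -1.8]
finger_gap: 0.0125
grasp_force: 97.7
```

>>> arm_command([
  {"tx": -15.7,"ty": 27.5,"tz": -3.1,"rx": 0,"ry": 0,"rz": 0.9,"gripper": 0},
  {"tx": -15.3,"ty": 27.7,"tz": -3.1,"rx": 0,"ry": 0,"rz": 0.9,"gripper": 0},
  {"tx": -15,"ty": 28,"tz": -3.1,"rx": 0,"ry": 0,"rz": 0.8,"gripper": 0},
  {"tx": -14.5,"ty": 28.2,"tz": -3.1,"rx": 0,"ry": 0,"rz": 0.9,"gripper": 0},
  {"tx": -14,"ty": 28.4,"tz": -3.1,"rx": 0,"ry": 0,"rz": 0.8,"gripper": 0},
  {"tx": -13.7,"ty": 28.6,"tz": -3.1,"rx": 0,"ry": 0,"rz": 0.9,"gripper": 0},
  {"tx": -13.2,"ty": 28.8,"tz": -3.1,"rx": 0,"ry": 0,"rz": 0.8,"gripper": 0},
  {"tx": 0,"ty": 0,"tz": 0,"rx": 0,"ry": 0,"rz": 0,"gripper": 0},
  {"tx": 0,"ty": 0,"tz": 0,"rx": 0,"ry": 0,"rz": 0,"gripper": 0},
  {"tx": 0,"ty": 0,"tz": 0,"rx": 0,"ry": 0,"rz": 0,"gripper": 0},
])

```text
t: 27.9
tool_pos: [0.4096, -0.3049, 0.2282]
tcp_rot: [[1.0, -0.02, 0.0], [-0.02, -1.0, 0.001], [0.0, -0.001, -1.0]]
wrist_force: [-0.1, 0.2, -1.8]
finger_gap: 0.0128
grasp_force: 97.7
```

```bash
python3 - <<'E'
from h import *
import pickle
s=st();W=manip.read_camera('wrist');T=manip.read_camera('top');S=manip.read_camera('scene');pickle.dump((W,T,S,s),open('W4.pkl','wb'))
for l in ('well_rim','incubator_top'):
  for n,p in (('W',W),('T',T),('S',S)):
    for m in manip.mark_of(l,p)[:1]: print(l,n,np.round(m['at'],1),round(m['score'],2),onz(p,m['at'],Z[l]).round(4))
for m in manip.outline_of('incubator_top',W)[:1]: print(m['rect'],m['mask'].sum(),cv2.minAreaRect(np.argwhere(m['mask'])[:,::-1].astype(np.float32)))
R=np.array(s['tcp_rot'])
print('px exp well corners',[proj(W,[.4912+a*.048,-.3065+b*.0355,.085]).round(0).tolist() for a in(1,-1) for b in (1,-1)])
print('px exp plate corners',[proj(W,s['tool_pos']+R@np.array([a*.056,b*.0415,.005])).round(0).tolist() for a in(1,-1) for b in (1,-1)])
g=cv2.cvtColor(W['color'],cv2.COLOR_BGR2GRAY)
for i in range(0,400,10): print('%3d '%i+''.join('%3d'%x for x in g[i:i+1,160:500:6][0]//3))
E
```

```text
t 27.9 pos [ 0.4096 -0.3049  0.2282] yaw -1.16 zaxis [ 0.     0.001 -1.   ] F [-0.1  0.2 -1.8] M [0.   0.   0.02] gap 0.0128 gf 97.7 j1,j7 [ 0.51 -1.02]
well_rim W [321.9  78.3] 0.96 [ 0.4914 -0.311   0.085 ]
well_rim T [435.8 180. ] 0.57 [ 0.4909 -0.3074  0.085 ]
well_rim S [258.5 285.6] 0.84 [ 0.498  -0.3076  0.085 ]
incubator_top W [319.9 100. ] 0.88 [ 0.4734 -0.3095  0.04  ]
incubator_top T [430.  185.9] 0.76 [ 0.4802 -0.3002  0.04  ]
incubator_top S [249.8 295.5] 0.65 [ 0.4708 -0.3157  0.04  ]
[226.9, 0.0, 408.8, 142.6] 22134 ((317.5, 71.0), (142.0, 179.0), 90.0)
px exp well corners [[265.0, 9.0], [364.0, 7.0], [273.0, 143.0], [362.0, 141.0]]
px exp plate corners [[416.0, 142.0], [214.0, 142.0], [397.0, 362.0], [234.0, 362.0]]
  0   8  8  8  8  8  8  9 11 15 19 25 30 66 68 69 70 70 71 71 55 54 54 54 54 54 54 55 54 54 54 54 54 55 55 68 70 69 69 70 71 71 69  8  5  4 34 53 53 35 53 53 37 37 48 66 52 52
 10   8  7  7  7  8  9 10 13 18 23 28 31 65 69 69 70 71 71 71 63 63 63 64 64 64 64 64 64 64 64 64 64 64 64 64 70 69 69 70 71 71 64  8  4  4 52 53 38 45 71 71 71 71 71 71 71 70
 20   
[... 5981 characters left out ...]
   7  7  7  8  8  8  8 10 11 11 11 10 10  7  7  8  8  9  8  8  9  7 19 59 36 38 38 38 37 58 59  8  9  8  8  8 10  7  8  8 11 11 10 11 11 11  9 11 11 11  7  7  7  7  7  7  6
370   7  8  8  8  8  8  7 10 11 11 11 10  8  7  8  7  8  8  8  8  8  7 18 59 59 59 59 59 53 53 53  7  8  8  7  8  8  7  7  7  7 11 11 11 11 10  7  8  8 11 11 11  6  7  7  7  7
380   8  8  8  8  8  7  7  8 11 11 10 10  7  7  7  7  8  8  7  8  8 11  8  9  9  9  9  9  9  9  9  7  8  8  8  7  8  7  7  7  7 10 10 18 18 10  7  7  7  8 11 11 11 11  8  7  7
390   8  8  8  7  6  7  7  7  7  6  7  7  7  7  7  7  7  7  8  8  8  8  8  8  8  8  8  8  8  8  8  8  7  7  7  7  7  7  7  7  7  7 11  7  7  7  7  7  7  7  8 11 11 11  8  8 10
```

```bash
python3 - <<'E'
from h import *
import pickle
W,T,S,s=pickle.load(open('W4.pkl','rb'))
g=cv2.GaussianBlur(cv2.cvtColor(W['color'],cv2.COLOR_BGR2GRAY),(1,3),0)
for r in (35,60,85,105): print(r,'L262:',*(g[r,262:286]//3),' R348:',*(g[r,348:376]//3))
for c in (290,310,335,350): print(c,'rows0:',*(g[0:24,c]//3),' rows118:',*(g[118:146,c]//3))
for r in (40,80,120): print('body',r,'L230:',*(g[r,226:250]//3),'R',*(g[r,392:416]//3))
for r in (150,170,190): print('plate',r,'L210:',*(g[r,210:230]//3),'R405:',*(g[r,405:425]//3))
for c in (250,317,380): print('plate front',c,'rows128:',*(g[128:152,c]//3))
E
```

```text
35 L262: 71 71 71 62 54 54 54 54 60 63 63 63 63 63 63 47 30 31 48 66 62 55 54 52  R348: 71 71 71 70 60 53 53 53 48 33 25 26 47 61 64 64 64 64 64 67 69 69 69 69 69 69 69 69
60 L262: 71 71 67 59 54 55 55 55 55 60 63 63 63 63 63 59 45 36 36 57 68 70 65 62  R348: 47 47 48 52 52 53 53 52 40 31 33 45 61 64 64 64 64 64 67 69 70 70 70 70 70 70 70 70
85 L262: 71 71 71 70 61 55 55 55 55 55 60 62 62 62 62 63 59 47 40 40 64 70 70 65  R348: 48 52 53 53 53 53 53 45 37 38 43 60 64 64 64 64 64 67 70 70 70 70 71 71 71 71 71 71
105 L262: 70 70 69 69 69 61 55 55 55 55 55 60 62 62 62 62 62 53 43 40 48 65 70 70  R348: 53 53 53 53 53 53 48 41 40 41 58 64 64 64 64 64 66 69 71 71 71 71 71 71 71 71 72 72
290 rows0: 56 57 59 61 62 63 63 64 64 64 64 64 62 56 42 30 26 26 28 38 57 69 71 71  rows118: 46 46 45 46 47 49 49 44 37 33 33 33 32 32 36 48 58 61 62 62 62 62 62 62 59 47 38 43
310 rows0: 56 57 59 61 62 63 63 64 64 64 64 64 63 56 42 30 26 26 27 38 57 69 71 71  rows118: 51 51 51 51 51 51 49 41 33 29 28 28 28 28 33 46 58 62 63 63 63 63 63 62 59 46 36 42
335 rows0: 56 57 59 61 63 63 64 64 64 64 64 64 62 52 35 2
[... 761 characters left out ...]
28 27 26 24 21 20 21 54 61 61 61 61 61 61 61 61 61 61 61 61 R405: 63 63 63 63 63 63 63 63 63 63 63 58 54 52 44 40 40 40 40 39
plate 170 L210: 10 10 10 10 10 11 11 11 20 54 60 60 60 60 60 60 60 60 60 60 R405: 62 62 62 62 62 62 62 62 62 55 42 37 37 37 37 36 35 32 53 68
plate 190 L210: 10 10 10 10 10 11 11 11 12 12 21 36 39 40 40 39 40 40 40 40 R405: 62 62 62 62 62 62 62 56 35 14 14 14 14 14 14 14 14 14 13 13
plate front 250 rows128: 54 54 54 54 52 47 39 38 47 56 60 60 60 60 60 60 60 60 60 60 60 60 59 59
plate front 317 rows128: 28 28 28 28 33 47 58 62 63 63 63 63 63 63 59 46 38 46 58 62 63 63 63 62
plate front 380 rows128: 72 72 72 72 68 55 40 40 53 62 63 63 63 63 63 63 63 63 63 63 63 62 59 60
```

```bash
python3 - <<'E'
from h import *
import pickle
W,T,S,s=pickle.load(open('W4.pkl','rb'))
f,n=onz(W,(318.5,3.0),.085),onz(W,(318.5,142.8),.085);print('far,near',f,n,'len',np.linalg.norm(f-n),'c',(f+n)/2)
l,r=onz(W,(272,85),.085),onz(W,(365,85),.085);print('y edges',l,r,np.linalg.norm(l-r),'c',(l+r)/2)
R=np.array(s['tcp_rot']);p=np.array(s['tool_pos'])
# plate in hand: top z = tcp +5mm below? edges at rows 150,170 -> plate depth
zp=p[2]-.0045
l,r=onz(W,(218.6,170),zp),onz(W,(414.3,170),zp);print('plate w',np.linalg.norm(l-r),'ctr in tool',(R.T@((l+r)/2-p)*1000).round(1))
a=onz(W,(317,145.5),zp);print('plate front in tool',(R.T@(a-p)*1000).round(1))
c=onz(W,(317,132.5),zp);a2=[onz(W,(cc,rr),zp) for cc,rr in((250,136),(380,136))];print([(R.T@(k-p)*1000).round(1) for k in a2])
# blade ends seen between fingers: far top end row~216
print('blade far top',(R.T@(onz(W,(320,216),p[2]+.032)-p)*1000).round(1))
st()
E
```

```text
far,near [ 0.54225022 -0.3093739   0.085     ] [ 0.44266423 -0.30749045  0.085     ] len 0.09960379568651653 c [ 0.49245722 -0.30843218  0.085     ]
y edges [ 0.48737715 -0.27297102  0.085     ] [ 0.48593647 -0.3436695   0.085     ] 0.07071315799903734 c [ 0.48665681 -0.30832026  0.085     ]
plate w 0.08226797036051871 ctr in tool [44.5  0.5  4.5]
plate front in tool [54.8  0.7  4.5]
[array([ 58.7, -26.6,   4.5]), array([58.7, 26.4,  4.5])]
blade far top [ 37.8   1.7 -32. ]
t 28.4 pos [ 0.4093 -0.3058  0.2282] yaw -1.23 zaxis [-0. -0. -1.] F [ 0.2 -0.6 -2.6] M [-0.   -0.03  0.03] gap 0.0122 gf 97.7 j1,j7 [ 0.51 -1.02]
```

>>> arm_command([
  {"tx": 28,"ty": 0.5,"tz": 0,"rx": 0,"ry": 0,"rz": 0,"gripper": 0},
  {"tx": 28,"ty": 0.5,"tz": 0,"rx": 0,"ry": 0,"rz": 0,"gripper": 0},
  {"tx": 27.5,"ty": 0.4,"tz": 0,"rx": 0,"ry": 0,"rz": 0,"gripper": 0},
  {"tx": 0,"ty": 0,"tz": 35,"rx": 0,"ry": 0,"rz": 0,"gripper": 0},
  {"tx": 0,"ty": 0,"tz": 35,"rx": 0,"ry": 0,"rz": 0,"gripper": 0},
  {"tx": 0,"ty": 0,"tz": 20,"rx": 0,"ry": 0,"rz": 0,"gripper": 0},
  {"tx": 0,"ty": 0,"tz": 5,"rx": 0,"ry": 0,"rz": 0,"gripper": 0},
  {"tx": 0,"ty": 0,"tz": 5,"rx": 0,"ry": 0,"rz": 0,"gripper": 0},
  {"tx": 0,"ty": 0,"tz": 3,"rx": 0,"ry": 0,"rz": 0,"gripper": 0},
  {"tx": 0,"ty": 0,"tz": 0,"rx": 0,"ry": 0,"rz": 0,"gripper": 0},
])

```text
t: 29.4
tool_pos: [0.493, -0.3094, 0.1259]
tcp_rot: [[1.0, -0.022, 0.001], [-0.022, -1.0, -0.001], [0.001, 0.001, -1.0]]
wrist_force: [-0.2, 1.0, -1.9]
finger_gap: 0.0126
grasp_force: 97.8
```

```bash
python3 -c "
from h import *
st()"
```

```text
t 29.4 pos [ 0.493  -0.3094  0.1259] yaw -1.24 zaxis [ 0.001 -0.001 -1.   ] F [-0.2  1.  -1.9] M [ 0.02 -0.02  0.01] gap 0.0126 gf 97.8 j1,j7 [ 0.46 -1.09]
```

>>> arm_command([
  {"tx": 0,"ty": 0,"tz": 4,"rx": 0,"ry": 0,"rz": 0,"gripper": 0},
  {"tx": 0,"ty": 0,"tz": 4,"rx": 0,"ry": 0,"rz": 0,"gripper": 0},
  {"tx": 0,"ty": 0,"tz": 3,"rx": 0,"ry": 0,"rz": 0,"gripper": 0},
  {"tx": 0,"ty": 0,"tz": 2,"rx": 0,"ry": 0,"rz": 0,"gripper": 0},
  {"tx": 0,"ty": 0,"tz": 2,"rx": 0,"ry": 0,"rz": 0,"gripper": 0},
  {"tx": 0,"ty": 0,"tz": 0,"rx": 0,"ry": 0,"rz": 0,"gripper": 0},
  {"tx": 0,"ty": 0,"tz": 0,"rx": 0,"ry": 0,"rz": 0,"gripper": 0},
  {"tx": 0,"ty": 0,"tz": 0,"rx": 0,"ry": 0,"rz": 0,"gripper": 0},
  {"tx": 0,"ty": 0,"tz": 0,"rx": 0,"ry": 0,"rz": 0,"gripper": 0},
  {"tx": 0,"ty": 0,"tz": 0,"rx": 0,"ry": 0,"rz": 0,"gripper": 0},
])

```text
t: 30.4
tool_pos: [0.4929, -0.3093, 0.1104]
tcp_rot: [[1.0, -0.022, 0.001], [-0.022, -1.0, -0.0], [0.001, 0.0, -1.0]]
wrist_force: [2.8, -0.5, 0.8]
finger_gap: 0.0123
grasp_force: 98.4
```

```bash
python3 - <<'E'
from h import *
s=st()
T=manip.read_camera('top');S=manip.read_camera('scene')
for p in (T,S): print('exp well',proj(p,[.4925,-.3085,.085]).round(1))
E
```

```text
t 30.4 pos [ 0.4929 -0.3093  0.1104] yaw -1.24 zaxis [ 0.001 -0.    -1.   ] F [ 2.8 -0.5  0.8] M [-0.19 -0.77 -0.02] gap 0.0123 gf 98.4 j1,j7 [ 0.46 -1.08]
exp well [436.2 179.5]
exp well [256.6 284.8]
```

>>> arm_command([
  {"tx": 1,"ty": 0,"tz": 0,"rx": 0,"ry": 0,"rz": 0,"gripper": 0},
  {"tx": 1,"ty": 0,"tz": 0,"rx": 0,"ry": 0,"rz": 0,"gripper": 0},
  {"tx": 0,"ty": 0,"tz": 0,"rx": 0,"ry": 0,"rz": 0,"gripper": 0},
  {"tx": 0,"ty": 0,"tz": 1,"rx": 0,"ry": 0,"rz": 0,"gripper": 0},
  {"tx": 0,"ty": 0,"tz": 1,"rx": 0,"ry": 0,"rz": 0,"gripper": 0},
  {"tx": 0,"ty": 0,"tz": 0,"rx": 0,"ry": 0,"rz": 0,"gripper": 0},
  {"tx": 0,"ty": 0,"tz": 0,"rx": 0,"ry": 0,"rz": 0,"gripper": 0},
  {"tx": 0,"ty": 0,"tz": 0,"rx": 0,"ry": 0,"rz": 0,"gripper": 0},
  {"tx": 0,"ty": 0,"tz": 0,"rx": 0,"ry": 0,"rz": 0,"gripper": 0},
  {"tx": 0,"ty": 0,"tz": 0,"rx": 0,"ry": 0,"rz": 0,"gripper": 0},
])

```text
t: 31.5
tool_pos: [0.4946, -0.3094, 0.109]
tcp_rot: [[1.0, -0.022, 0.0], [-0.022, -1.0, -0.0], [0.0, 0.0, -1.0]]
wrist_force: [-1.2, 1.1, 12.4]
finger_gap: 0.013
grasp_force: 100.3
```

```bash
python3 -c "
from h import *
st()"
```

```text
t 31.5 pos [ 0.4946 -0.3094  0.109 ] yaw -1.26 zaxis [ 0. -0. -1.] F [-1.2  1.1 12.4] M [ 0.08  0.41 -0.02] gap 0.013 gf 100.3 j1,j7 [ 0.46 -1.09]
```

>>> arm_command([
  {"tx": -0.4,"ty": 0,"tz": 1.5,"rx": 0,"ry": 0,"rz": 0,"gripper": 0},
  {"tx": 0,"ty": 0,"tz": 1.5,"rx": 0,"ry": 0,"rz": 0,"gripper": 0},
  {"tx": 0,"ty": 0,"tz": 1.5,"rx": 0,"ry": 0,"rz": 0,"gripper": 0},
  {"tx": 0,"ty": 0,"tz": 1.5,"rx": 0,"ry": 0,"rz": 0,"gripper": 0},
  {"tx": 0,"ty": 0,"tz": 1.5,"rx": 0,"ry": 0,"rz": 0,"gripper": 0},
  {"tx": 0,"ty": 0,"tz": 1.5,"rx": 0,"ry": 0,"rz": 0,"gripper": 0},
  {"tx": 0,"ty": 0,"tz": 1.5,"rx": 0,"ry": 0,"rz": 0,"gripper": 0},
  {"tx": 0,"ty": 0,"tz": 1,"rx": 0,"ry": 0,"rz": 0,"gripper": 0},
  {"tx": 0,"ty": 0,"tz": 0,"rx": 0,"ry": 0,"rz": 0,"gripper": 0},
  {"tx": 0,"ty": 0,"tz": 0,"rx": 0,"ry": 0,"rz": 0,"gripper": 0},
])

```text
t: 32.5
tool_pos: [0.4941, -0.3091, 0.0966]
tcp_rot: [[1.0, -0.022, -0.0], [-0.022, -1.0, 0.0], [-0.0, -0.0, -1.0]]
wrist_force: [0.0, 0.2, -1.9]
finger_gap: 0.0126
grasp_force: 97.9
```

```bash
python3 -c "
from h import *
st()"
```

```text
t 32.5 pos [ 0.4941 -0.3091  0.0966] yaw -1.24 zaxis [-0.  0. -1.] F [ 0.   0.2 -1.9] M [ 0.02  0.06 -0.03] gap 0.0126 gf 97.9 j1,j7 [ 0.46 -1.09]
```

>>> arm_command([
  {"tx": 0,"ty": 0,"tz": 0.5,"rx": 0,"ry": 0,"rz": 0,"gripper": 0},
  {"tx": 0,"ty": 0,"tz": 0.5,"rx": 0,"ry": 0,"rz": 0,"gripper": 0},
  {"tx": 0,"ty": 0,"tz": 0.5,"rx": 0,"ry": 0,"rz": 0,"gripper": 0},
  {"tx": 0,"ty": 0,"tz": 0,"rx": 0,"ry": 0,"rz": 0,"gripper": 0},
  {"tx": 0,"ty": 0,"tz": 0,"rx": 0,"ry": 0,"rz": 0,"gripper": 0},
  {"tx": 0,"ty": 0,"tz": 0,"rx": 0,"ry": 0,"rz": 0,"gripper": 0},
  {"tx": 0,"ty": 0,"tz": 0,"rx": 0,"ry": 0,"rz": 0,"gripper": 0},
  {"tx": 0,"ty": 0,"tz": 0,"rx": 0,"ry": 0,"rz": 0,"gripper": 0},
  {"tx": 0,"ty": 0,"tz": 0,"rx": 0,"ry": 0,"rz": 0,"gripper": 0},
  {"tx": 0,"ty": 0,"tz": 0,"rx": 0,"ry": 0,"rz": 0,"gripper": 0},
])

```text
t: 33.5
tool_pos: [0.4942, -0.3092, 0.0961]
tcp_rot: [[1.0, -0.022, 0.0], [-0.022, -1.0, -0.0], [0.0, 0.0, -1.0]]
wrist_force: [-3.0, 2.0, 9.7]
finger_gap: 0.0125
grasp_force: 99.7
```

```bash
python3 -c "
from h import *
st()"
```

```text
t 33.5 pos [ 0.4942 -0.3092  0.0961] yaw -1.25 zaxis [ 0. -0. -1.] F [-3.   2.   9.7] M [0.42 0.59 0.06] gap 0.0125 gf 99.7 j1,j7 [ 0.46 -1.09]
```

>>> arm_command([
  {"tx": 0,"ty": 0,"tz": 0.5,"rx": 0,"ry": 0,"rz": 0,"gripper": 0},
  {"tx": 0,"ty": 0,"tz": 0.5,"rx": 0,"ry": 0,"rz": 0,"gripper": 0},
  {"tx": 0,"ty": 0,"tz": 0,"rx": 0,"ry": 0,"rz": 0,"gripper": 0},
  {"tx": 0,"ty": 0,"tz": 0,"rx": 0,"ry": 0,"rz": 0,"gripper": 0},
  {"tx": 0,"ty": 0,"tz": 0,"rx": 0,"ry": 0,"rz": 0,"gripper": 45},
  {"tx": 0,"ty": 0,"tz": 0,"rx": 0,"ry": 0,"rz": 0,"gripper": 45},
  {"tx": 0,"ty": 0,"tz": 0,"rx": 0,"ry": 0,"rz": 0,"gripper": 45},
  {"tx": 0,"ty": 0,"tz": 0,"rx": 0,"ry": 0,"rz": 0,"gripper": 45},
  {"tx": 0,"ty": 0,"tz": -10,"rx": 0,"ry": 0,"rz": 0,"gripper": 45},
  {"tx": 0,"ty": 0,"tz": -30,"rx": 0,"ry": 0,"rz": 0,"gripper": 45},
])

```text
t: 34.5
tool_pos: [0.4928, -0.3084, 0.1328]
tcp_rot: [[1.0, -0.022, -0.004], [-0.022, -1.0, 0.002], [-0.004, -0.002, -1.0]]
wrist_force: [0.2, -0.4, 0.1]
finger_gap: 0.0443
grasp_force: 0.0
```

>>> arm_command([
  {"tx": 0,"ty": 0,"tz": -45,"rx": 0,"ry": 0,"rz": 0,"gripper": 45},
  {"tx": 0,"ty": 0,"tz": -45,"rx": 0,"ry": 0,"rz": 0,"gripper": 45},
  {"tx": -30,"ty": 0,"tz": -20,"rx": 0,"ry": 0,"rz": 0,"gripper": 45},
  {"tx": -30,"ty": 0,"tz": 0,"rx": 0,"ry": 0,"rz": 0,"gripper": 45},
  {"tx": -25,"ty": 0,"tz": 0,"rx": 0,"ry": 0,"rz": 0,"gripper": 45},
  {"tx": 0,"ty": 0,"tz": 0,"rx": 0,"ry": 0,"rz": 0,"gripper": 45},
  {"tx": 0,"ty": 0,"tz": 0,"rx": 0,"ry": 0,"rz": 0,"gripper": 45},
  {"tx": 0,"ty": 0,"tz": 0,"rx": 0,"ry": 0,"rz": 0,"gripper": 45},
  {"tx": 0,"ty": 0,"tz": 0,"rx": 0,"ry": 0,"rz": 0,"gripper": 45},
  {"tx": 0,"ty": 0,"tz": 0,"rx": 0,"ry": 0,"rz": 0,"gripper": 45},
])

```text
t: 35.5
tool_pos: [0.4099, -0.3072, 0.244]
tcp_rot: [[1.0, -0.021, -0.0], [-0.021, -1.0, 0.0], [-0.0, -0.0, -1.0]]
wrist_force: [0.3, -0.3, -0.6]
finger_gap: 0.0451
grasp_force: 0.0
```

```bash
python3 - <<'E'
from h import *
s=st();W=manip.read_camera('wrist');S=manip.read_camera('scene');T=manip.read_camera('top')
# home plate top corners (z .091): compare widths in the wrist image; scale tells the height
g=cv2.cvtColor(W['color'],cv2.COLOR_BGR2GRAY)
a=np.radians(-1.25);c=np.array([.4932,-.3092]);ex=np.array([np.cos(a),np.sin(a)]);ey=np.array([-np.sin(a),np.cos(a)])
for z in (.091,.106): print('exp corners z',z,[proj(W,[*(c+i*.056*ex+j*.0415*ey),z]).round(1).tolist() for i in(1,-1) for j in(1,-1)])
K=lambda n,p:[(np.round(m['at'],1).tolist(),round(m['score'],2)) for m in manip.mark_of(n,p)[:3]]
print('exp grip px W,S',proj(W,[*c,.109]).round(1),proj(S,[*c,.109]).round(1),'15mm high',proj(S,[*c,.124]).round(1))
print('W',K('cover_grip',W),'S',[x for x in K('cover_grip',S)+[(np.round(m['at'],1).tolist(),round(m['score'],2)) for m in manip.mark_of('cover_grip',S)[3:]]])
for l in ('bottle_mid','rack_mid','rod_grip','jar_mid'):
  for n,p in (('T',T),('S',S)): print(l,n,[(onz(p,m['at'],Z[l])[:2].round(3).tolist(),round(m['score'],2)) for m in manip.mark_of(l,p)[:1]])
r0=int(proj(W,[*c,.091])[1]);lo=max(r0-70,0)
for r in range(lo,min(lo+190,399),8): print('%3d '%r+''.join('%3d'%x for x in g[r,225:420:4]//3))
E
```

```text
t 35.5 pos [ 0.4099 -0.3072  0.244 ] yaw -1.2 zaxis [-0.  0. -1.] F [ 0.3 -0.3 -0.6] M [-0.03  0.02  0.02] gap 0.0451 gf 0.0 j1,j7 [ 0.51 -1.02]
exp corners z 0.091 [[259.7, -4.6], [373.1, -4.4], [266.3, 147.7], [366.3, 147.8]]
exp corners z 0.106 [[256.4, -9.5], [376.4, -9.4], [263.8, 151.1], [368.8, 151.2]]
exp grip px W,S [316.3  76.1] [255.7 278.2] 15mm high [255.1 273.7]
W [([316.9, 75.3], 0.61)] S [([309.3, 201.1], 0.92), ([253.6, 276.6], 0.76), ([377.5, 133.7], 0.68), ([317.7, 159.1], 0.62), ([361.1, 285.6], 0.47)]
bottle_mid T [([0.444, -0.188], 0.68)]
bottle_mid S [([0.454, -0.198], 0.88)]
rack_mid T []
rack_mid S [([0.487, -0.431], 0.85)]
rod_grip T [([0.659, -0.12], 0.67)]
rod_grip S [([0.667, -0.117], 0.75)]
jar_mid T [([0.477, -0.298], 0.38)]
jar_mid S [([0.469, -0.308], 0.69)]
  6  29 31 65 68 69 69 70 70 71 67 63 63 63 63 63 63 64 64 64 64 64 64 64 64 64 64 64 64 64 64 64 64 64 64 64 64 64 66 69 69 70 70 71 71 23  8  5  5  4
 14  30 31 64 69 69 70 70 71 62 58 63 63 63 64 64 64 64 64 64 64 64 64 64 64 64 64 64 64 64 64 64 64 64 64 64 64 64 68 69 69 70 71 71 70 10  8  5 
[... 2649 characters left out ...]
62 66 62 62 69 72 72 72 72 72 71 71 70 70 70 71 71 72 72 72 72 72 72 70 13 12 27 53 53 53 58
166  11 13 15 18 22 49 51 52 52 52 47 43 42 42 42 41 41 41 41 41 41 41 41 62 62 62 62 62 62 62 62 62 62 62 62 63 72 72 72 72 72 70 13 12 31 36 36 37 71
174  11 13 15 18 21 48 51 51 51 51 52 42 38 22 19 18 17 16 15 15 15 15 16 62 62 40 71 71 60 62 69 70 70 62 62 63 72 72 72 72 72 65 15 14 14 18 31 33 72
182  11 13 16 18 21 47 50 50 51 51 52 41 41 19 17 16 15 15 17 15 15 15 15 61 62 62 70 71 61 61 66 70 64 62 62 62 71 72 72 71 71 52 14 14 13 14 13 27 65
190  11 13 15 17 20 45 49 50 50 51 51 40 40 56 56 56 56 56 59 59 59 59 62 62 62 62 61 60 60 59 61 61 62 58 56 62 72 71 71 71 71 43 14 14 13 14 13 13 13
```

The cover is seated: it stopped at the home height under a 12 N press, and its plate appears at the size and place expected for flush. The bottle, rack and rod are where they should be. I'm handing the job in.

```bash
python3 -c "
from plant import manip
print(manip.finish_job())"
```

```text
the job is handed in; nothing more can be done
None
```

I handed the job in at about 36 s: the cover is pressed down to its home height on the well, the rod lies flat again, and the bottle and rack were measured in place (the jar, under the guard, never came near anything I moved). The first pull tipped the cover forward at the guard's mouth, so I dragged it clear with the hook and rolled it upright with the rod before gripping it.

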